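# Weigh the bore plugs, tip them into the tote and close it

## Robot

A 6-joint arm with a two-finger parallel gripper is mounted at the origin on the work surface. World frame = base frame: x ahead of the robot, y to its left, z up, the work surface at z = 0. Lengths are in m, angles in rad, forces in N, time in s.
With the tool pointing down it reaches from about 0.35 to 0.85 m from the base axis. Payload 8.1 kg.
Tool frame: the origin (TCP) lies at the very end of the fingers, on their centre line; the grasp point (between the pads) lies 19 mm behind it; z points along the fingers, y is the line along which they close (so a half turn about z gives the same grasp; the last joint's range is limited). The gripper opens to 93 mm and grips with 3 to 60 N. Pads are 15 mm wide; open, the fingers measure 128 mm over their backs; the gripper's body (75 mm by 188 mm) begins 65 mm behind the grasp point.
Start: joints at [-1.223, 0.13, 1.488, -0, 1.523, -0.085], TCP at [0.252, -0.545, 0.219] pointing down, gripper open.
Joint ranges: [-2.96, 2.96], [-0.89, 2.26], [0.02, 2.5], [-1.34, 4.48], [0, 2.73], [-2.66, 2.66]. Speed limits (rad/s): [2.39, 2.39, 2.79, 3.14, 3.14, 3.14].

## Interface

Orientations are given as a rotation vector (axis times angle).
In Python, from plant import robot, imaging gives the robot as it stands.
- The arm moves only by the tool jog_arm, never from a script. Its argument "rows" is a list of rows, each a list of 2 entries, a list of its own where there are three numbers: the shift along the tool's x, y, z each as a share of 0.2 m, from -1 to 1, then the turn, a rotation vector about the tool's x, y, z each as a share of pi/2 rad, from -1 to 1. A call has 1 to 5 rows; each row is the pose to reach, as a shift and turn from the pose commanded when the call began, along the tool's axes at that moment; what a row does not reach only later rows make up. A row lasts 1/10 s, in which the tool goes at most 50 mm and 8.59 degrees, less where a joint would pass 70% of its speed; a pose out of reach is approached as far as the arm can. A call with a number of a shift or a turn outside -1 to 1 is refused whole. A call with a gripper value outside its range is refused whole. "hand" is the closure, from -1 (fully open) to 1 (shut), set as the call begins (left out, the last holds). The fingers move at their own pace and stop on an object; "squeeze" is the grip in N (left out, the last holds). Time passes only in rows, so rows that repeat a pose let the fingers close. It gives the time, the measured TCP pose, the force, the opening and the grip force at its end, in the units of the state.
- robot.read_state(): the state, without advancing time (a new reading comes with each control period).
- imaging.read_camera(name): name is "side" or "top" or "wrist"; returns a dict with "frame" (420x560x3 uint8, red, green, blue), "vertical_fov" (degrees; the focal length in pixels is half the picture's height over the tangent of half this angle, whatever the lens; pixels are square), "cx", "cy" (the principal point, pixels), "k1" (the pictures are not rectified: a ray, as slopes to the right and down, at radius r is drawn at 1 + k1 r^2 times it, then the intrinsics apply), "R" (3x3) and "t" (3): a world point X has camera coordinates R X + t. Camera axes: x right, y down, z forward; pixel columns grow to the right and rows downward; lengths in m; the calibration is good to about 2 mm. A picture is of the moment at which its call begins. There is no depth.
- robot.close_job(): hands the job in; it is judged then, once.
The state is a dict: "t": time; "q": joint angles; "dq": joint speeds; "joint_torque": joint torques, N m; "tool_pos": TCP position; "orientation": TCP orientation; "force": force on the tool from outside, world axes, zero at the start; "wrist_torque": the same for the moment, N m; "opening": finger opening in m; "gripper_force": force on a finger pad.
Only numpy, scipy, OpenCV 4.12 (cv2) and the standard library are available. Lean on these libraries where they do the work, as an engineer would, in place of code of your own. Each camera call takes 0.05 s, during which the arm holds its last target. There are 200 camera calls.

## Task

Put every black flanged plug standing on the bench into the pan of the tipping scale, so that they all lie in the pan together, released, and can be weighed; then tip the pan by its handle to 45 degrees (the long mark on the quadrant), hold it there while they slide into the tote, and lower it gently until it is level again. Once all the plugs are in the tote, set the cover on it and press it down firmly, so that it sits flat on the rim all round; leave the wrapped sleeves and the stack of discs where they stand.

Things in the scene. Friction and masses are not known exactly. Their poses are not given: they have to be found in the camera images.
- plug1: black plastic flanged plug, 60 g, standing flange down: flange disc 64 mm in diameter and 6 mm thick, on it a solid tapered plug, 40 mm in diameter at the flange and 36 mm at the top, 46 mm high in all; origin at the centre of the flange's underside, z along the plug. Three to five plugs are present (None: absent, or held in the fingers)
- plug2: black plastic flanged plug, 60 g, standing flange down: flange disc 64 mm in diameter and 6 mm thick, on it a solid tapered plug, 40 mm in diameter at the flange and 36 mm at the top, 46 mm high in all; origin at the centre of the flange's underside, z along the plug. Three to five plugs are present (None: absent, or held in the fingers)
- plug3: black plastic flanged plug, 60 g, standing flange down: flange disc 64 mm in diameter and 6 mm thick, on it a solid tapered plug, 40 mm in diameter at the flange and 36 mm at the top, 46 mm high in all; origin at the centre of the flange's underside, z along the plug. Three to five plugs are present (None: absent, or held in the fingers)
- plug4: black plastic flanged plug, 60 g, standing flange down: flange disc 64 mm in diameter and 6 mm thick, on it a solid tapered plug, 40 mm in diameter at the flange and 36 mm at the top, 46 mm high in all; origin at the centre of the flange's underside, z along the plug. Three to five plugs are present (None: absent, or held in the fingers)
- plug5: black plastic flanged plug, 60 g, standing flange down: flange disc 64 mm in diameter and 6 mm thick, on it a solid tapered plug, 40 mm in diameter at the flange and 36 mm at the top, 46 mm high in all; origin at the centre of the flange's underside, z along the plug. Three to five plugs are present (None: absent, or held in the fingers)
- scale: bench scale with a tipping pan, fixed: grey base 180 mm (x) by 210 mm (y), top of the base and platter 66 mm high; origin on the bench under the centre of the base. Its +y points from the tote towards the pan's handle; the tote stands on its -y side
- pan (a joint): tilt of the steel pan about its pivot, in rad: 0 = level, resting on its stop; 0.785 = 45 degrees; end stop at 1.05. It grows as the handle at the +y end is lifted (turning about the scale's +x). The pan weighs 0.65 kg and has no brake: let go, it falls back, so hold it up and lower it; lifting takes 2 to 5 N. Plugs slide from 27 to 35 degrees on, over the open lip into the tote
- pan_hinge (a point): the pan's pivot: on the axis, midway between the brackets, 95 mm above the bench; axes as the scale's when level, turning with the pan. A round plate with marks every 15 degrees (a long one at 45) stands at either end of the axis, with a pointer on the pan
- pan_in (a point): middle of the pan's floor, on its upper face, 140 mm above the bench when level; axes as pan_hinge. The floor is 160 mm wide inside (x) and reaches 117 mm to the open lip at -y and 117 mm to the rear wall at +y; side and rear walls are 30 mm high, 4 mm thick
- pan_handle (a point): middle of the pan's handle, a round bar 12 mm thick along the scale's x, 100 mm long between its arms, 45 mm behind the pan's rear wall. In the pan's frame it lies 263 mm (y) and 70 mm (z) from pan_hinge, so 165 mm above the bench when level and about 331 mm at 45 degrees. It turns freely in the fingers, which may stay upright
- tote: open grey plastic tote, fixed, 210 mm (x) by 180 mm (y) outside, 105 mm high, walls and floor 5 mm thick; origin on the bench under its centre; axes as the scale's. The pan's lip, when level, ends 16 mm outside the tote's wall and 35 mm above its rim, and dips over the rim as the pan tips
- tote_rim (a point): centre of the tote's mouth, at the height of its rim, 105 mm above the bench
- cover: loose grey plastic cover of the tote, 0.25 kg: a plate 218 mm (x) by 188 mm (y), 5 mm thick, with a 12 mm deep rib frame below (193 mm by 163 mm outside) that fits into the tote's mouth (200 mm by 170 mm) with 3.5 mm play all round; either way round, long side along the tote's long side. Origin at the centre, at the lower edge of the ribs; when seated it is 93 mm above the tote's origin
- cover_handle (a point): middle of the cover's handle, a round bar 12 mm thick along the cover's x, 90 mm long between its two posts, 47 mm above the cover's origin and 30 mm above the plate's upper face
- sleeve1: steel sleeve wrapped in clear film, 64 mm in diameter, 138 mm high, standing; origin at the centre of its foot. Leave it
- sleeve2: another wrapped steel sleeve like sleeve1. Leave it
- discs: stack of steel flange discs with rubber between, 110 mm in diameter, 98 mm high; origin under its centre. Leave it
Mind the look-alikes: they are no part of the job. Leave any blue look-alike of the plug4 alone. Leave any red look-alike of the plug1 alone.

How it is judged:
By the outcome, as a careful person would: the job done as asked, in the order asked, and still so for the second after the job is handed in, with the robot touching nothing.
Of plug1, plug2, plug3, plug4, plug5 only 3 to 5 are there at a start; the rules pass over those that are not, and their reading is None.
At some moment in a run one of plug1, plug2, plug3, plug4, plug5, cover may be knocked a few centimetres aside while the robot is not near it.
It also fails if it takes over 210 s, if anything falls off the work surface, if the arm or the gripper's body presses on something with over 40 N, if the wrist force passes 120 N, or if a joint passes its speed limit or range.

## Working session

There is one attempt and no reset: what is moved stays moved. The work goes in short steps, Python scripts to look and compute and a tool call to move; the robot and the scene stay as the last step left them, time stands still between calls to the robot, and variables do not carry over. Pictures are saved under pics/ and viewed, at most 14 in all, crops included, and the job is handed in when it is done.

Besides the shell and the picture viewer there is one more tool, called after "Call:" by a JSON object that holds its "name" and its "arguments". jog_arm: Moves the arm, as the interface text tells. Its arguments: {"type":"object","properties":{"rows":{"type":"array"},"hand":{"type":"number"},"squeeze":{"type":"number"}},"required":["rows"]}

```bash
ls; mkdir -p pics; python3 - <<'E'
from plant import robot, imaging
import cv2,pickle
s=robot.read_state(); print(s)
for n in ("top","side"):
    c=imaging.read_camera(n); cv2.imwrite(f"pics/{n}0.png",cv2.resize(c["frame"][:,:,::-1],(800,600),interpolation=cv2.INTER_CUBIC))
    pickle.dump(c,open(f"pics/{n}0.pkl","wb")); print(n,{k:v for k,v in c.items() if k!="frame"})
E
```

```text
pics
{'t': 0.0, 'q': array([-1.22340557e+00,  1.31139364e-01,  1.48927888e+00, -3.73929549e-05,
        1.52297950e+00, -8.54032332e-02]), 'dq': array([ 0.00037257,  0.00193611,  0.0008891 ,  0.00139577, -0.00034726,
       -0.00057244]), 'joint_torque': array([-4.85953769e-04, -5.59858203e+01, -4.91748869e+01,  7.66498852e-02,
        3.57722933e-02, -1.84236224e-04]), 'tool_pos': array([ 0.25145836, -0.54414391,  0.21760068]), 'orientation': array([-3.06657876e+00, -6.74157387e-01,  4.28283722e-04]), 'force': array([-0.22382182,  0.98122518,  0.4149025 ]), 'wrist_torque': array([0.03807202, 0.02282404, 0.00887777]), 'gripper_force': 0.0, 'opening': 0.09302762502808101}
top {'vertical_fov': 55.75092416469748, 'cx': 278.6636371153612, 'cy': 207.03577219948608, 'k1': -0.07981390156834442, 'R': array([[ 1.90936562e-02, -9.99817666e-01, -2.59851440e-04],
       [-9.94616821e-01, -1.89678589e-02, -1.01870503e-01],
       [ 1.01847000e-01,  2.20353297e-03, -9.94797634e-01]]), 't': array([0.04845375, 0.56253987, 1.22281305])}
side {'vertical_fov': 44.27930686664513, 'cx': 282.55525606986487, 'cy': 212.00318840470143, 'k1': -0.022186902242157604, 'R': array([[-0.81769276, -0.57553614,  0.01169219],
       [-0.30826053,  0.42062685, -0.85325758],
       [ 0.48616253, -0.70130678, -0.5213586 ]]), 't': array([0.44324205, 0.26910403, 1.26370496])}
```

View pics/top0.png

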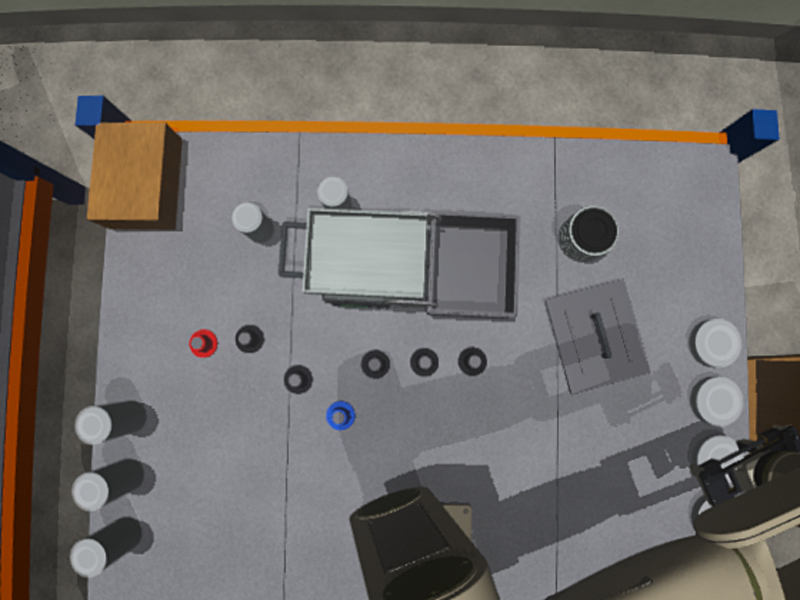

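View pics/side0.png

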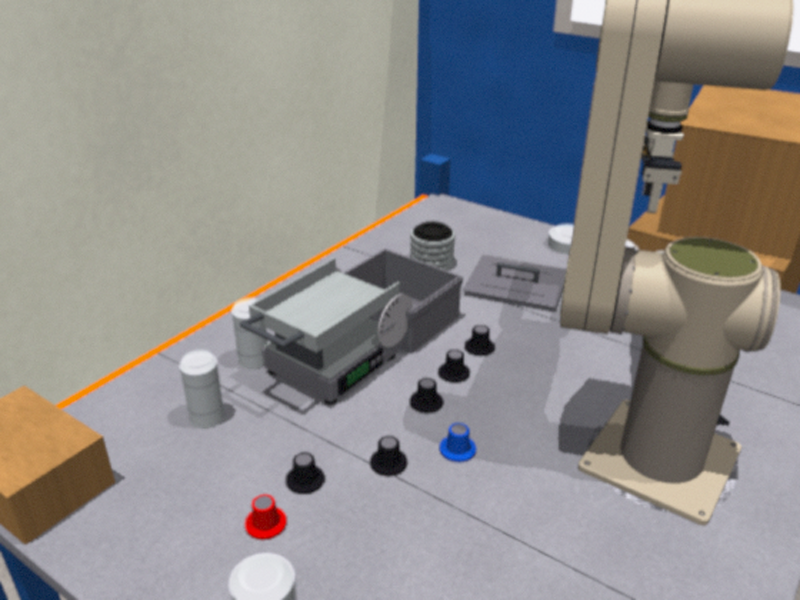

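The top view shows five black plugs, at about (249,339), (298,379), (376,364), (424,362) and (473,361). The red one (203,343) and the blue one (341,415) are look-alikes. The scale and pan are at about (367,253), handle at (290,249), tote at (475,265), cover at (597,336). I'll confirm these in enlarged crops.

```bash
cat > h.py <<'E'
import numpy as np,cv2,pickle
from scipy.spatial.transform import Rotation as Ro
def K(c):
    f=210/np.tan(np.radians(c["vertical_fov"]/2)); return f
def p2w(c,u,v,z):
    f=K(c); d=np.array([(u-c["cx"])/f,(v-c["cy"])/f]); s=d.copy()
    for _ in range(20): s=d/(1+c["k1"]*(s@s))
    R=c["R"]; o=-R.T@c["t"]; w=R.T@np.array([s[0],s[1],1]); return o+w*(z-o[2])/w[2]
def w2p(c,X):
    x=c["R"]@np.asarray(X)+c["t"]; s=x[:2]/x[2]; s=s*(1+c["k1"]*(s@s)); return s*K(c)+[c["cx"],c["cy"]]
def crop(c,x,y,w,h,k,name):
    cv2.imwrite(name,cv2.resize(c["frame"][y:y+h,x:x+w,::-1],None,fx=k,fy=k,interpolation=cv2.INTER_CUBIC))
E
python3 - <<'E'
from h import *
c=pickle.load(open("pics/top0.pkl","rb"))
crop(c,130,222,216,78,3.7,"pics/c1.png")
crop(c,190,130,270,150,2.96,"pics/c2.png")
g=c["frame"].astype(int)
m=((g.max(2)<48)).astype(np.uint8)[222:300,130:350]
n,l,st,ce=cv2.connectedComponentsWithStats(m)
for i in range(1,n):
    if st[i,4]>40: print(st[i],ce[i]+[130,222])
E
```

```text
[ 35   7  19  16 128] [175.1328125 236.6328125]
[159  23  17  17 114] [296.92982456 252.11403509]
[192  22  18  19 177] [330.03389831 252.59322034]
[125  24  17  18 123] [264.16260163 254.94308943]
[71 37 15 13 71] [210.43661972 264.26760563]
```

View pics/c1.png

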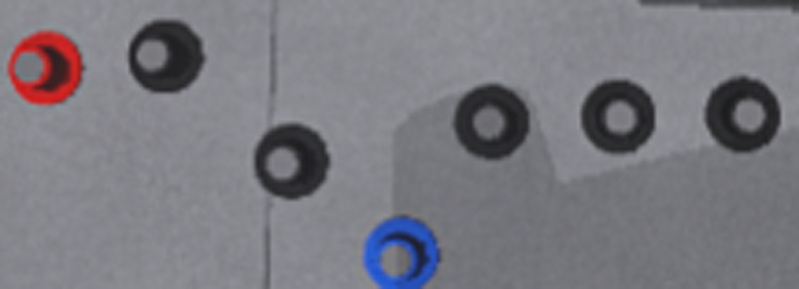

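View pics/c2.png

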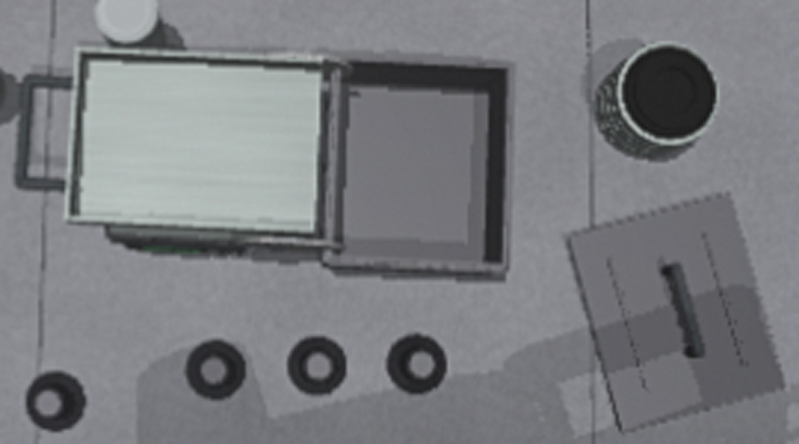

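Five black plugs confirmed; the red and blue ones are excluded. In crop 1 the flange centres are A(166,57), B(291,161), C(492,121), D(618,117) and E(742,115).

In crop 2 the positions are:
- **Pan rim corners:** (75,47) and (68,222).
- **Pan handle:** about (21,133).
- **Tote rim:** (512,63), (508,272) and (327,265).
- **Cover corners:** (568,235), (730,193), (785,387) and (620,432).
- **Cover handle:** (670,266) to (694,353).

```bash
python3 - <<'E'
from h import *
np.set_printoptions(precision=4,suppress=True)
c=pickle.load(open("pics/top0.pkl","rb"))
P=lambda U,V,k,x,y,z: p2w(c,(U+.5)/k-.5+x,(V+.5)/k-.5+y,z)
for n,f,t in [("A",(166,57),(152,55)),("B",(291,161),(282,162)),("C",(492,121),(490,121)),("D",(618,117),(620,118)),("E",(742,115),(748,115))]:
    print(n,P(*f,3.7,130,222,.004)[:2],P(*t,3.7,130,222,.046)[:2])
Q=lambda U,V,z:P(U,V,2.96,190,130,z)[:2]
pr=[Q(75,47,.17),Q(68,222,.17)];print("pan rear corners",pr, (pr[0]+pr[1])/2)
h=[Q(22,80,.165),Q(19,187,.165)];print("handle",h,(h[0]+h[1])/2)
t=[Q(512,63,.105),Q(508,272,.105),Q(327,265,.105)];print("tote",t,"ctr",(t[0]+t[2])/2)
k=[Q(568,235,.017),Q(730,193,.017),Q(785,387,.017),Q(620,432,.017)];print("cover",np.array(k),sum(k)/4,np.linalg.norm(k[0]-k[1]),np.linalg.norm(k[1]-k[2]))
e=k[0]-k[3]+k[1]-k[2];print("yaw",np.degrees(np.arctan2(e[1],e[0])))
b=[Q(670,266,.047),Q(694,353,.047)];print("bar",b,(b[0]+b[1])/2)
e=h[0]-h[1];print("hyaw",np.degrees(np.arctan2(e[1],e[0])))
e=t[0]-t[1];print("tyaw",np.degrees(np.arctan2(e[1],e[0])));e=t[2]-t[1];print("tyaw",np.degrees(np.arctan2(-e[0],e[1])))
e=pr[0]-pr[1];print("pyaw",np.degrees(np.arctan2(e[1],e[0])))
E
```

```text
A [0.4609 0.3916] [0.4614 0.3925]
B [0.374  0.2795] [0.375  0.2796]
C [0.4119 0.1074] [0.4126 0.1074]
D [ 0.4174 -0.0008] [ 0.4171 -0.0006]
E [ 0.421  -0.1076] [ 0.4215 -0.1072]
pan rear corners [array([0.7198, 0.2437]), array([0.5502, 0.244 ])] [0.635  0.2438]
handle [array([0.6877, 0.2947]), array([0.5834, 0.2931])] [0.6356 0.2939]
tote [array([ 0.7287, -0.1912]), array([ 0.5152, -0.1862]), array([ 0.5189, -0.005 ])] ctr [ 0.6238 -0.0981]
cover [[ 0.5625 -0.2699]
 [ 0.612  -0.4497]
 [ 0.4021 -0.5069]
 [ 0.3524 -0.3252]] [ 0.4822 -0.3879] 0.1865001859526269 0.21753768488850608
yaw 14.997554830838562
bar [array([ 0.5286, -0.371 ]), array([ 0.4374, -0.3955])] [ 0.483  -0.3832]
hyaw 0.8659824977584375
tyaw -1.3282233354135164
tyaw -1.1617178603012925
pyaw -0.0980761333661109
```

```bash
cat > plan.py <<'E'
import numpy as np
th=np.radians(-1.5); X=np.array([np.cos(th),np.sin(th),0]); Y=np.array([np.sin(th),-np.cos(th),0]); Z=np.array([0,0,-1.])
M=np.array([X,Y,Z]); pan=np.array([.631,.125])
def slot(u,v): return pan+u*X[:2]-v*Y[:2]
def legs(start,pts):
    p=np.array(start,float)
    for n,q in pts:
        q=np.array(q,float); s=M@(q-p)/.2; k=int(np.ceil(abs(s).max()-1e-6)) or 1
        r=np.round(s/k,3); print(n,k,"x",r.tolist(), "mm/row5: %.0f"%(np.linalg.norm(r)*40)); p=p+M.T@(r*k*.2)
    print("end",p.round(4)); return p
E
cat > r1.py <<'E'
from plan import *
p=[.252,-.545,.219]
pl=dict(E=(.421,-.107),D=(.417,-.0005),C=(.412,.1075),B=(.374,.2795),A=(.461,.392))
sl=dict(E=(38,66),D=(-38,66),C=(38,-8),B=(-38,-8),A=(0,-79))
for n in "EDCBA":
    a=pl[n]; b=slot(*np.array(sl[n])/1000)
    p=legs(p,[(n+" over",(*a,.22 if n=="E" else .14)),("down",(*a,.013)),("up",(*a,.24)),("slot",(*b,.24)),("set",(*b,.1545)),("clear",(*b,.24))])
E
python3 r1.py
```

```text
E over 3 x [0.262, -0.737, -0.002] mm/row5: 31
down 2 x [0.001, -0.0, 0.518] mm/row5: 21
up 2 x [-0.0, -0.0, -0.568] mm/row5: 23
slot 2 x [0.604, -0.759, 0.0] mm/row5: 39
set 1 x [0.001, 0.001, 0.428] mm/row5: 17
clear 1 x [-0.0, -0.0, -0.427] mm/row5: 17
end [0.6708 0.1899 0.24  ]
D over 2 x [-0.622, 0.492, 0.25] mm/row5: 33
down 1 x [0.0, 0.001, 0.635] mm/row5: 25
up 2 x [0.0, -0.0, -0.568] mm/row5: 23
slot 1 x [0.864, -0.985, 0.001] mm/row5: 52
set 1 x [-0.0, -0.0, 0.427] mm/row5: 17
clear 1 x [-0.0, -0.0, -0.427] mm/row5: 17
end [0.5948 0.1919 0.24  ]
C over 1 x [-0.903, 0.446, 0.5] mm/row5: 45
down 1 x [0.0, -0.0, 0.635] mm/row5: 25
up 2 x [0.0, -0.0, -0.568] mm/row5: 23
slot 2 x [0.641, -0.038, 0.0] mm/row5: 26
set 1 x [0.001, -0.0, 0.428] mm/row5: 17
clear 1 x [-0.0, -0.0, -0.427] mm/row5: 17
end [0.6688 0.1159 0.24  ]
B over 2 x [-0.748, -0.39, 0.25] mm/row5: 35
down 1 x [0.001, 0.001, 0.635] mm/row5: 25
up 2 x [-0.0, -0.0, -0.568] mm/row5: 23
slot 2 x [0.557, 0.389, 0.0] mm/row5: 27
set 1 x [0.001, 0.001, 0.428] mm/row5: 17
clear 1 x [-0.0, -0.0, -0.427] mm/row5: 17
end [0.5929 0.1179 0.24  ]
A over 2 x [-0.347, -0.676, 0.25] mm/row5: 32
down 1 x [-0.001, -0.001, 0.635] mm/row5: 25
up 2 x [0.0, 0.0, -0.568] mm/row5: 23
slot 2 x [0.442, 0.854, 0.0] mm/row5: 38
set 1 x [0.001, -0.0, 0.428] mm/row5: 17
clear 1 x [-0.0, -0.0, -0.427] mm/row5: 17
end [0.629  0.0459 0.24  ]
```

Call:
{"name": "jog_arm", "arguments": {"rows": [[[0, 0, 0], [0, 0, 0.292]], [[0, 0, 0], [0, 0, 0.292]], [[0, 0, 0], [0, 0, 0.292]], [[0, 0, 0], [0, 0, 0.292]], [[0, 0, 0], [0, 0, 0.292]]], "hand": -0.4, "squeeze": 25}}

```text
t: 0.6
tool_pos: [0.2516, -0.5445, 0.2183]
orientation: [-3.141, 0.034, 0.0]
force: [1.0, 0.4, -0.2]
opening: 0.0653
gripper_force: 0.0
```

Call:
{"name": "jog_arm", "arguments": {"rows": [[[0.052, -0.147, 0], [0, 0, 0]], [[0.105, -0.295, 0], [0, 0, 0]], [[0.157, -0.442, 0], [0, 0, 0]], [[0.21, -0.59, 0], [0, 0, 0]], [[0.262, -0.737, -0.002], [0, 0, 0]]]}}

```text
t: 1.1
tool_pos: [0.3081, -0.3974, 0.2189]
orientation: [-3.141, 0.034, 0.0]
force: [0.9, -0.2, 0.0]
opening: 0.065
gripper_force: 0.0
```

Call:
{"name": "jog_arm", "arguments": {"rows": [[[0.052, -0.147, 0], [0, 0, 0]], [[0.105, -0.295, 0], [0, 0, 0]], [[0.157, -0.442, 0], [0, 0, 0]], [[0.21, -0.59, 0], [0, 0, 0]], [[0.262, -0.737, -0.002], [0, 0, 0]]]}}

```text
t: 1.6
tool_pos: [0.3643, -0.2514, 0.2194]
orientation: [3.141, -0.034, 0.0]
force: [0.6, -1.1, 0.2]
opening: 0.065
gripper_force: 0.0
```

Call:
{"name": "jog_arm", "arguments": {"rows": [[[0.052, -0.147, 0], [0, 0, 0]], [[0.105, -0.295, 0], [0, 0, 0]], [[0.157, -0.442, 0], [0, 0, 0]], [[0.21, -0.59, 0], [0, 0, 0]], [[0.262, -0.737, -0.002], [0, 0, 0]]]}}

```text
t: 2.1
tool_pos: [0.4205, -0.1054, 0.2199]
orientation: [3.141, -0.034, 0.0]
force: [-0.6, 0.1, -0.6]
opening: 0.0652
gripper_force: 0.0
```

Call:
{"name": "jog_arm", "arguments": {"rows": [[[0, 0, 0.1], [0, 0, 0]], [[0, 0, 0.2], [0, 0, 0]], [[0, 0, 0.3], [0, 0, 0]], [[0, 0, 0.4], [0, 0, 0]], [[0, 0, 0.5], [0, 0, 0]]]}}

```text
t: 2.6
tool_pos: [0.4202, -0.1066, 0.1191]
orientation: [3.141, -0.034, 0.0]
force: [-0.5, 0.0, -1.0]
opening: 0.065
gripper_force: 0.0
```

```bash
python3 - <<'E'
from h import *
from plant import imaging
c=imaging.read_camera("wrist"); s=imaging.read_camera("side")
a=np.hstack([c["frame"],s["frame"]]); cv2.imwrite("pics/w1.png",cv2.resize(a[:,:,::-1],(800,300)))
from plant import robot; print(robot.read_state()["tool_pos"])
print(w2p(c,[.421,-.107,.046]))
E
```

```text
[ 0.41812284 -0.10582637  0.11695411]
[277.62594359 217.49853226]
```

View pics/w1.png

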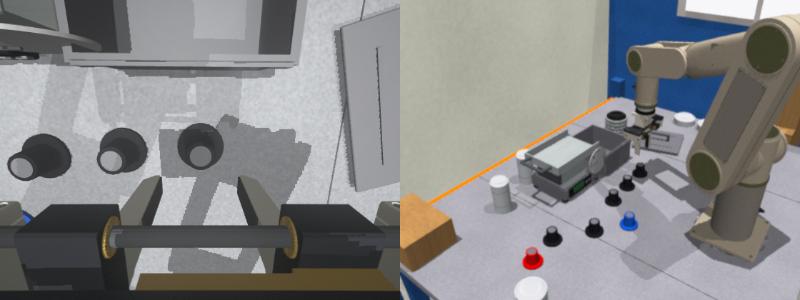

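The wrist view shows the first plug top at (280,220), against a predicted (278,217), and it is centred between the fingers. Grasping.

Call:
{"name": "jog_arm", "arguments": {"rows": [[[0, 0, 0.11], [0, 0, 0]], [[0, 0, 0.22], [0, 0, 0]], [[0, 0, 0.33], [0, 0, 0]], [[0, 0, 0.44], [0, 0, 0]], [[0, 0, 0.535], [0, 0, 0]]]}}

```text
t: 3.2
tool_pos: [0.4208, -0.1069, 0.013]
orientation: [3.141, -0.036, 0.001]
force: [0.5, 0.3, -0.1]
opening: 0.0648
gripper_force: 0.0
```

Call:
{"name": "jog_arm", "arguments": {"rows": [[[0, 0, 0], [0, 0, 0]], [[0, 0, 0], [0, 0, 0]], [[0, 0, 0], [0, 0, 0]], [[0, 0, 0], [0, 0, 0]], [[0, 0, 0], [0, 0, 0]]], "hand": 1}}

```text
t: 3.7
tool_pos: [0.4216, -0.1072, 0.0144]
orientation: [3.14, -0.04, 0.004]
force: [-0.7, 0.5, 7.1]
opening: 0.0382
gripper_force: 25.1
```

Call:
{"name": "jog_arm", "arguments": {"rows": [[[0, 0, 0], [0, 0, 0]], [[0, 0, -0.1], [0, 0, 0]], [[0, 0, -0.25], [0, 0, 0]], [[0, 0, -0.4], [0, 0, 0]], [[0, 0, -0.55], [0, 0, 0]]]}}

```text
t: 4.2
tool_pos: [0.4201, -0.1066, 0.1243]
orientation: [3.141, -0.04, 0.0]
force: [0.6, -0.6, -1.0]
opening: 0.0379
gripper_force: 25.0
```

Call:
{"name": "jog_arm", "arguments": {"rows": [[[0, 0, -0.12], [0, 0, 0]], [[0, 0, -0.24], [0, 0, 0]], [[0, 0, -0.36], [0, 0, 0]], [[0, 0, -0.48], [0, 0, 0]], [[0, 0, -0.586], [0, 0, 0]]]}}

```text
t: 4.7
tool_pos: [0.4203, -0.1067, 0.2418]
orientation: [3.141, -0.04, 0.002]
force: [-0.2, -0.6, -0.1]
opening: 0.0378
gripper_force: 25.0
```

Call:
{"name": "jog_arm", "arguments": {"rows": [[[0.1, -0.13, 0], [0, 0, 0]], [[0.23, -0.29, 0], [0, 0, 0]], [[0.35, -0.45, 0], [0, 0, 0]], [[0.48, -0.61, 0], [0, 0, 0]], [[0.604, -0.759, 0], [0, 0, 0]]]}}

```text
t: 5.2
tool_pos: [0.5458, 0.0436, 0.2404]
orientation: [-3.141, 0.04, -0.001]
force: [0.9, -0.4, -1.0]
opening: 0.0379
gripper_force: 25.0
```

Call:
{"name": "jog_arm", "arguments": {"rows": [[[0.13, -0.16, 0], [0, 0, 0]], [[0.26, -0.32, 0], [0, 0, 0]], [[0.38, -0.48, 0], [0, 0, 0]], [[0.5, -0.63, 0], [0, 0, 0]], [[0.604, -0.759, 0], [0, 0, 0]]]}}

```text
t: 5.7
tool_pos: [0.6704, 0.1924, 0.24]
orientation: [-3.141, 0.039, 0.0]
force: [0.2, -0.1, -0.4]
opening: 0.0378
gripper_force: 25.0
```

Call:
{"name": "jog_arm", "arguments": {"rows": [[[0, 0, 0.1], [0, 0, 0]], [[0, 0, 0.2], [0, 0, 0]], [[0, 0, 0.3], [0, 0, 0]], [[0, 0, 0.37], [0, 0, 0]], [[0, 0, 0.4], [0, 0, 0]]]}}

```text
t: 6.2
tool_pos: [0.6686, 0.1904, 0.1581]
orientation: [3.141, -0.041, -0.004]
force: [-0.1, -0.1, -1.6]
opening: 0.038
gripper_force: 25.0
```

```bash
python3 - <<'E'
from h import *
from plant import imaging
c=imaging.read_camera("side"); t=imaging.read_camera("top")
a=np.hstack([c["frame"][150:300,150:350],t["frame"][110:260,180:380]]); cv2.imwrite("pics/w2.png",cv2.resize(a[:,:,::-1],(800,300),interpolation=cv2.INTER_CUBIC))
E
```

```text
(no output)
```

View pics/w2.png

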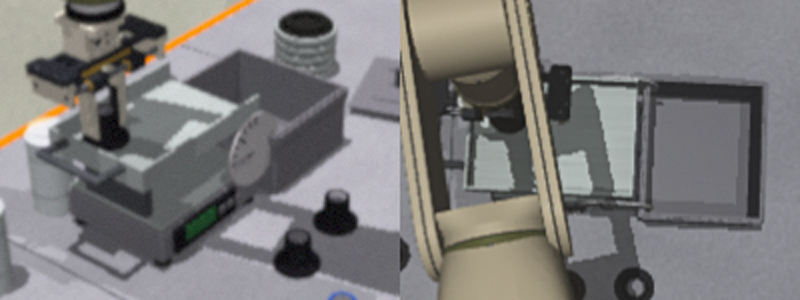

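The plug (side crop, (110,130)) hangs inside the pan near the rear. Setting it down and releasing.

Call:
{"name": "jog_arm", "arguments": {"rows": [[[0, 0, 0.01], [0, 0, 0]], [[0, 0, 0.02], [0, 0, 0]], [[0, 0, 0.03], [0, 0, 0]], [[0, 0, 0.03], [0, 0, 0]], [[0, 0, 0.03], [0, 0, 0]]]}}

```text
t: 6.8
tool_pos: [0.6699, 0.1906, 0.1546]
orientation: [-3.141, 0.041, -0.001]
force: [0.5, 0.0, 0.5]
opening: 0.0376
gripper_force: 25.0
```

Call:
{"name": "jog_arm", "arguments": {"rows": [[[0, 0, 0], [0, 0, 0]], [[0, 0, 0], [0, 0, 0]], [[0, 0, 0], [0, 0, 0]], [[0, 0, 0], [0, 0, 0]], [[0, 0, 0], [0, 0, 0]]], "hand": -0.12}}

```text
t: 7.3
tool_pos: [0.6696, 0.1905, 0.1539]
orientation: [3.141, -0.041, -0.0]
force: [-0.1, -0.3, 0.7]
opening: 0.0522
gripper_force: 0.0
```

Call:
{"name": "jog_arm", "arguments": {"rows": [[[0, 0, -0.04], [0, 0, 0]], [[0, 0, -0.12], [0, 0, 0]], [[0, 0, -0.22], [0, 0, 0]], [[0, 0, -0.33], [0, 0, 0]], [[0, 0, -0.43], [0, 0, 0]]]}}

```text
t: 7.8
tool_pos: [0.6701, 0.1906, 0.2432]
orientation: [-3.141, 0.041, -0.004]
force: [-0.0, -0.3, -0.8]
opening: 0.0524
gripper_force: 0.0
```

```bash
python3 - <<'E'
from plan import *
p=legs([.6708,.1899,.24],[("D over",(.417,-.0005,.14))])
E
```

```text
D over 2 x [-0.622, 0.492, 0.25] mm/row5: 33
end [ 4.169e-01 -3.000e-04  1.400e-01]
```

```bash
cat > chk.py <<'E'
from h import *
import sys
from plant import imaging
P=dict(E=(.421,-.107),D=(.417,-.0005),C=(.412,.1075),B=(.374,.2795),A=(.461,.392))
def cen(c,n):
    u,v=w2p(c,[*P[n],.02]).astype(int); w=c["frame"][v-18:v+19,u-18:u+19].max(2)<45; y,x=np.nonzero(w); return len(x),x.mean().round(1) if len(x) else 0,y.mean().round(1) if len(x) else 0
o=pickle.load(open("pics/side0.pkl","rb")); c=imaging.read_camera("side")
for n in sys.argv[1]: print(n,cen(o,n),cen(c,n))
E
python3 chk.py DCBA
```

```text
D (349, np.float64(20.9), np.float64(17.6)) (277, np.float64(16.4), np.float64(22.5))
C (367, np.float64(20.6), np.float64(18.3)) (384, np.float64(20.7), np.float64(17.8))
B (351, np.float64(17.7), np.float64(23.6)) (349, np.float64(17.8), np.float64(23.7))
A (381, np.float64(17.2), np.float64(23.9)) (370, np.float64(17.2), np.float64(23.9))
```

Call:
{"name": "jog_arm", "arguments": {"rows": [[[-0.1, 0.08, 0.02], [0, 0, 0]], [[-0.23, 0.18, 0.05], [0, 0, 0]], [[-0.36, 0.28, 0.1], [0, 0, 0]], [[-0.49, 0.38, 0.15], [0, 0, 0]], [[-0.622, 0.492, 0.2], [0, 0, 0]]], "hand": -0.4}}

```text
t: 8.35
tool_pos: [0.542, 0.0949, 0.2005]
orientation: [-3.141, 0.04, -0.002]
force: [-0.0, -0.1, 0.8]
opening: 0.065
gripper_force: 0.0
```

Call:
{"name": "jog_arm", "arguments": {"rows": [[[-0.13, 0.1, 0.06], [0, 0, 0]], [[-0.26, 0.2, 0.12], [0, 0, 0]], [[-0.39, 0.3, 0.18], [0, 0, 0]], [[-0.52, 0.4, 0.24], [0, 0, 0]], [[-0.622, 0.492, 0.3], [0, 0, 0]]]}}

```text
t: 8.85
tool_pos: [0.4149, -0.0004, 0.1403]
orientation: [3.141, -0.04, 0.002]
force: [-0.2, -0.0, -0.0]
opening: 0.0653
gripper_force: 0.0
```

D's blob has changed between pictures, so I'm looking at it again.

```bash
python3 - <<'E'
from h import *
from plant import imaging
c=imaging.read_camera("wrist"); s=imaging.read_camera("side"); pickle.dump((c,s),open("pics/d.pkl","wb"))
a=np.hstack([c["frame"],s["frame"][120:330,180:460].repeat(2,0).repeat(2,1)]); cv2.imwrite("pics/w3.png",cv2.resize(a[:,:,::-1],(800,300),interpolation=cv2.INTER_AREA))
print(w2p(c,[.417,-.0005,.046]),w2p(s,[.417,-.0005,.046]))
E
```

```text
[277.3403846  209.04572922] [319.42599167 248.1619899 ]
```

View pics/w3.png

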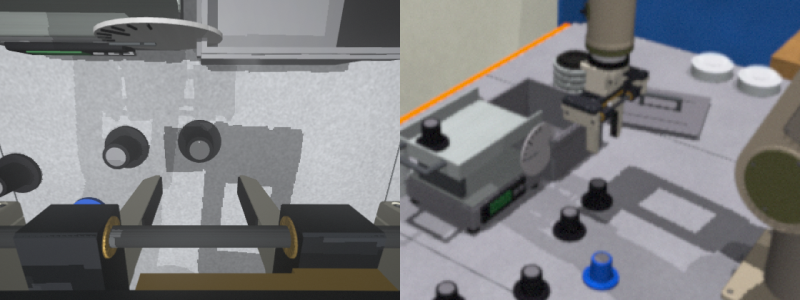

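```bash
python3 - <<'E'
from h import *
c,s=pickle.load(open("pics/d.pkl","rb"))
print(p2w(c,199*1.4,149*1.4,.046),p2w(c,115*1.4,157*1.4,.046))
f=lambda U,V:(180+(U-400)/1.4286,120+V/1.4286)
for q in [(598,181),(570,211)]: print(p2w(s,*f(*q),.046))
E
python3 chk.py DCBA
```

```text
[ 0.41739906 -0.00167448  0.046     ] [0.40937157 0.10831824 0.046     ]
[ 0.42260885 -0.00516843  0.046     ]
[0.41394527 0.10734696 0.046     ]
D (349, np.float64(20.9), np.float64(17.6)) (283, np.float64(16.9), np.float64(22.5))
C (367, np.float64(20.6), np.float64(18.3)) (372, np.float64(20.9), np.float64(18.1))
B (351, np.float64(17.7), np.float64(23.6)) (351, np.float64(17.7), np.float64(23.7))
A (381, np.float64(17.2), np.float64(23.9)) (375, np.float64(17.3), np.float64(23.8))
```

Nothing has moved: the change was only E leaving D's window. I'll grasp D.

Call:
{"name": "jog_arm", "arguments": {"rows": [[[0, 0, 0.13], [0, 0, 0]], [[0, 0, 0.26], [0, 0, 0]], [[0, 0, 0.39], [0, 0, 0]], [[0, 0, 0.52], [0, 0, 0]], [[0, 0, 0.635], [0, 0, 0]]]}}

```text
t: 9.5
tool_pos: [0.4176, 0.0008, 0.0132]
orientation: [-3.141, 0.04, -0.004]
force: [0.1, 0.5, -0.4]
opening: 0.0653
gripper_force: 0.0
```

Call:
{"name": "jog_arm", "arguments": {"rows": [[[0, 0, 0], [0, 0, 0]], [[0, 0, 0], [0, 0, 0]], [[0, 0, 0], [0, 0, 0]], [[0, 0, 0], [0, 0, 0]], [[0, 0, 0], [0, 0, 0]]], "hand": 1}}

```text
t: 10.0
tool_pos: [0.4176, 0.0002, 0.0148]
orientation: [3.141, -0.041, 0.005]
force: [0.3, 1.2, 6.6]
opening: 0.0378
gripper_force: 25.1
```

Call:
{"name": "jog_arm", "arguments": {"rows": [[[0, 0, 0], [0, 0, 0]], [[0, 0, -0.1], [0, 0, 0]], [[0, 0, -0.25], [0, 0, 0]], [[0, 0, -0.4], [0, 0, 0]], [[0, 0, -0.55], [0, 0, 0]]]}}

```text
t: 10.5
tool_pos: [0.4157, 0.0002, 0.1246]
orientation: [3.141, -0.041, 0.001]
force: [0.3, 0.4, -0.9]
opening: 0.0379
gripper_force: 25.0
```

Call:
{"name": "jog_arm", "arguments": {"rows": [[[0, 0, -0.12], [0, 0, 0]], [[0, 0, -0.24], [0, 0, 0]], [[0, 0, -0.36], [0, 0, 0]], [[0, 0, -0.48], [0, 0, 0]], [[0, 0, -0.586], [0, 0, 0]]]}}

```text
t: 11.0
tool_pos: [0.4159, 0.0002, 0.2421]
orientation: [3.141, -0.041, 0.003]
force: [-0.0, -0.1, -0.0]
opening: 0.0378
gripper_force: 25.0
```

Call:
{"name": "jog_arm", "arguments": {"rows": [[[0.08, -0.09, 0], [0, 0, 0]], [[0.17, -0.19, 0], [0, 0, 0]], [[0.26, -0.29, 0], [0, 0, 0]], [[0.35, -0.4, 0], [0, 0, 0]], [[0.432, -0.493, 0], [0, 0, 0]]]}}

```text
t: 11.5
tool_pos: [0.5055, 0.0977, 0.2407]
orientation: [-3.141, 0.041, -0.001]
force: [0.1, -0.4, -0.6]
opening: 0.0379
gripper_force: 25.0
```

Call:
{"name": "jog_arm", "arguments": {"rows": [[[0.08, -0.09, 0], [0, 0, 0]], [[0.17, -0.19, 0], [0, 0, 0]], [[0.26, -0.29, 0], [0, 0, 0]], [[0.35, -0.4, 0], [0, 0, 0]], [[0.432, -0.492, 0], [0, 0, 0]]]}}

```text
t: 12.0
tool_pos: [0.5943, 0.1938, 0.2405]
orientation: [-3.141, 0.04, -0.0]
force: [-0.1, -0.2, -0.1]
opening: 0.0381
gripper_force: 25.0
```

Call:
{"name": "jog_arm", "arguments": {"rows": [[[0, 0, 0.1], [0, 0, 0]], [[0, 0, 0.2], [0, 0, 0]], [[0, 0, 0.3], [0, 0, 0]], [[0, 0, 0.38], [0, 0, 0]], [[0, 0, 0.4], [0, 0, 0]]]}}

```text
t: 12.5
tool_pos: [0.5923, 0.1924, 0.1579]
orientation: [3.14, -0.041, -0.005]
force: [-0.1, -0.8, -0.5]
opening: 0.0377
gripper_force: 25.0
```

Call:
{"name": "jog_arm", "arguments": {"rows": [[[0, 0, 0.01], [0, 0, 0]], [[0, 0, 0.02], [0, 0, 0]], [[0, 0, 0.028], [0, 0, 0]], [[0, 0, 0.028], [0, 0, 0]], [[0, 0, 0.028], [0, 0, 0]]]}}

```text
t: 13.0
tool_pos: [0.5939, 0.1928, 0.1552]
orientation: [-3.141, 0.041, -0.001]
force: [0.6, -0.1, -0.8]
opening: 0.0378
gripper_force: 25.0
```

Call:
{"name": "jog_arm", "arguments": {"rows": [[[0, 0, 0], [0, 0, 0]], [[0, 0, 0], [0, 0, 0]], [[0, 0, 0], [0, 0, 0]], [[0, 0, 0], [0, 0, 0]], [[0, 0, 0], [0, 0, 0]]], "hand": -0.12}}

```text
t: 13.5
tool_pos: [0.5937, 0.1927, 0.1546]
orientation: [-3.141, 0.041, 0.0]
force: [-0.4, -0.1, -0.8]
opening: 0.0521
gripper_force: 0.0
```

Call:
{"name": "jog_arm", "arguments": {"rows": [[[0, 0, -0.04], [0, 0, 0]], [[0, 0, -0.12], [0, 0, 0]], [[0, 0, -0.22], [0, 0, 0]], [[0, 0, -0.33], [0, 0, 0]], [[0, 0, -0.428], [0, 0, 0]]]}}

```text
t: 14.0
tool_pos: [0.5941, 0.1929, 0.2433]
orientation: [-3.141, 0.041, -0.003]
force: [0.0, 0.8, -0.1]
opening: 0.0518
gripper_force: 0.0
```

Call:
{"name": "jog_arm", "arguments": {"rows": [[[-0.15, 0.07, 0.03], [0, 0, 0]], [[-0.34, 0.16, 0.1], [0, 0, 0]], [[-0.54, 0.26, 0.2], [0, 0, 0]], [[-0.73, 0.36, 0.35], [0, 0, 0]], [[-0.903, 0.446, 0.5], [0, 0, 0]]], "hand": -0.4}}

```text
t: 14.5
tool_pos: [0.4115, 0.1082, 0.1422]
orientation: [-3.141, 0.04, -0.006]
force: [0.0, -0.8, -0.0]
opening: 0.0651
gripper_force: 0.0
```

```bash
python3 chk.py CBA
```

```text
C (367, np.float64(20.6), np.float64(18.3)) (331, np.float64(17.3), np.float64(22.5))
B (351, np.float64(17.7), np.float64(23.6)) (353, np.float64(17.6), np.float64(23.5))
A (381, np.float64(17.2), np.float64(23.9)) (381, np.float64(17.3), np.float64(23.8))
```

Call:
{"name": "jog_arm", "arguments": {"rows": [[[0, 0, 0.13], [0, 0, 0]], [[0, 0, 0.26], [0, 0, 0]], [[0, 0, 0.39], [0, 0, 0]], [[0, 0, 0.52], [0, 0, 0]], [[0, 0, 0.635], [0, 0, 0]]]}}

```text
t: 15.05
tool_pos: [0.4129, 0.1089, 0.0145]
orientation: [-3.141, 0.041, -0.003]
force: [0.3, -0.2, 0.1]
opening: 0.0651
gripper_force: 0.0
```

Call:
{"name": "jog_arm", "arguments": {"rows": [[[0, 0, 0], [0, 0, 0]], [[0, 0, 0], [0, 0, 0]], [[0, 0, 0], [0, 0, 0]], [[0, 0, 0], [0, 0, 0]], [[0, 0, 0], [0, 0, 0]]], "hand": 1}}

```text
t: 15.55
tool_pos: [0.4134, 0.1089, 0.0159]
orientation: [-3.141, 0.041, -0.005]
force: [-0.7, -0.9, 6.3]
opening: 0.0375
gripper_force: 25.2
```

Call:
{"name": "jog_arm", "arguments": {"rows": [[[0, 0, 0], [0, 0, 0]], [[0, 0, -0.1], [0, 0, 0]], [[0, 0, -0.25], [0, 0, 0]], [[0, 0, -0.4], [0, 0, 0]], [[0, 0, -0.55], [0, 0, 0]]]}}

```text
t: 16.05
tool_pos: [0.4117, 0.1087, 0.1258]
orientation: [-3.141, 0.041, -0.001]
force: [0.1, -0.4, -0.3]
opening: 0.0381
gripper_force: 25.0
```

Call:
{"name": "jog_arm", "arguments": {"rows": [[[0, 0, -0.12], [0, 0, 0]], [[0, 0, -0.24], [0, 0, 0]], [[0, 0, -0.36], [0, 0, 0]], [[0, 0, -0.48], [0, 0, 0]], [[0, 0, -0.586], [0, 0, 0]]]}}

```text
t: 16.55
tool_pos: [0.4119, 0.1087, 0.2433]
orientation: [-3.141, 0.041, -0.003]
force: [0.2, -0.5, -0.9]
opening: 0.038
gripper_force: 25.0
```

Call:
{"name": "jog_arm", "arguments": {"rows": [[[0.12, -0.01, 0], [0, 0, 0]], [[0.25, -0.02, 0], [0, 0, 0]], [[0.38, -0.03, 0], [0, 0, 0]], [[0.51, -0.035, 0], [0, 0, 0]], [[0.641, -0.038, 0], [0, 0, 0]]]}}

```text
t: 17.05
tool_pos: [0.5411, 0.113, 0.2418]
orientation: [-3.141, 0.04, -0.001]
force: [0.1, 0.0, -1.5]
opening: 0.0376
gripper_force: 25.0
```

Call:
{"name": "jog_arm", "arguments": {"rows": [[[0.13, -0.01, 0], [0, 0, 0]], [[0.26, -0.02, 0], [0, 0, 0]], [[0.39, -0.03, 0], [0, 0, 0]], [[0.52, -0.035, 0], [0, 0, 0]], [[0.641, -0.038, 0], [0, 0, 0]]]}}

```text
t: 17.55
tool_pos: [0.6695, 0.1173, 0.2416]
orientation: [-3.141, 0.041, -0.0]
force: [0.4, 0.1, -0.1]
opening: 0.0374
gripper_force: 25.0
```

Call:
{"name": "jog_arm", "arguments": {"rows": [[[0, 0, 0.1], [0, 0, 0]], [[0, 0, 0.2], [0, 0, 0]], [[0, 0, 0.3], [0, 0, 0]], [[0, 0, 0.38], [0, 0, 0]], [[0, 0, 0.4], [0, 0, 0]]]}}

```text
t: 18.05
tool_pos: [0.6671, 0.1171, 0.1587]
orientation: [3.141, -0.041, -0.006]
force: [0.4, -0.2, 0.1]
opening: 0.0377
gripper_force: 25.0
```

Call:
{"name": "jog_arm", "arguments": {"rows": [[[0, 0, 0.01], [0, 0, 0]], [[0, 0, 0.02], [0, 0, 0]], [[0, 0, 0.028], [0, 0, 0]], [[0, 0, 0.028], [0, 0, 0]], [[0, 0, 0.028], [0, 0, 0]]]}}

```text
t: 18.55
tool_pos: [0.6687, 0.1173, 0.1562]
orientation: [-3.141, 0.041, -0.001]
force: [0.2, 1.0, 0.4]
opening: 0.0377
gripper_force: 25.0
```

Call:
{"name": "jog_arm", "arguments": {"rows": [[[0, 0, 0], [0, 0, 0]], [[0, 0, 0], [0, 0, 0]], [[0, 0, 0], [0, 0, 0]], [[0, 0, 0], [0, 0, 0]], [[0, 0, 0], [0, 0, 0]]], "hand": -0.12}}

```text
t: 19.05
tool_pos: [0.6685, 0.1172, 0.1557]
orientation: [-3.141, 0.041, -0.0]
force: [0.4, -0.1, -1.4]
opening: 0.0523
gripper_force: 0.0
```

Call:
{"name": "jog_arm", "arguments": {"rows": [[[0, 0, -0.04], [0, 0, 0]], [[0, 0, -0.12], [0, 0, 0]], [[0, 0, -0.22], [0, 0, 0]], [[0, 0, -0.33], [0, 0, 0]], [[0, 0, -0.428], [0, 0, 0]]]}}

```text
t: 19.55
tool_pos: [0.669, 0.1173, 0.2445]
orientation: [-3.141, 0.041, -0.004]
force: [0.1, -0.1, 0.3]
opening: 0.0523
gripper_force: 0.0
```

Call:
{"name": "jog_arm", "arguments": {"rows": [[[-0.14, -0.07, 0], [0, 0, 0]], [[-0.29, -0.15, 0.02], [0, 0, 0]], [[-0.44, -0.23, 0.05], [0, 0, 0]], [[-0.6, -0.31, 0.1], [0, 0, 0]], [[-0.748, -0.39, 0.15], [0, 0, 0]]], "hand": -0.4}}

```text
t: 20.05
tool_pos: [0.5203, 0.1998, 0.2131]
orientation: [-3.14, 0.041, -0.004]
force: [-0.8, 0.3, -0.4]
opening: 0.0651
gripper_force: 0.0
```

Call:
{"name": "jog_arm", "arguments": {"rows": [[[-0.15, -0.08, 0.07], [0, 0, 0]], [[-0.3, -0.16, 0.14], [0, 0, 0]], [[-0.45, -0.24, 0.21], [0, 0, 0]], [[-0.6, -0.32, 0.28], [0, 0, 0]], [[-0.748, -0.39, 0.35], [0, 0, 0]]]}}

```text
t: 20.55
tool_pos: [0.3729, 0.282, 0.1427]
orientation: [-3.14, 0.041, -0.003]
force: [-0.3, 0.3, 0.3]
opening: 0.0647
gripper_force: 0.0
```

```bash
python3 chk.py BA
```

```text
B (351, np.float64(17.7), np.float64(23.6)) (432, np.float64(18.0), np.float64(23.2))
A (381, np.float64(17.2), np.float64(23.9)) (394, np.float64(17.3), np.float64(23.7))
```

Call:
{"name": "jog_arm", "arguments": {"rows": [[[0.005, 0.01, 0.13], [0, 0, 0]], [[0.005, 0.01, 0.26], [0, 0, 0]], [[0.005, 0.01, 0.39], [0, 0, 0]], [[0.005, 0.01, 0.52], [0, 0, 0]], [[0.005, 0.01, 0.643], [0, 0, 0]]]}}

```text
t: 21.1
tool_pos: [0.3755, 0.2795, 0.0133]
orientation: [-3.14, 0.041, -0.003]
force: [-0.2, -0.5, -0.3]
opening: 0.0648
gripper_force: 0.0
```

Call:
{"name": "jog_arm", "arguments": {"rows": [[[0, 0, 0], [0, 0, 0]], [[0, 0, 0], [0, 0, 0]], [[0, 0, 0], [0, 0, 0]], [[0, 0, 0], [0, 0, 0]], [[0, 0, 0], [0, 0, 0]]], "hand": 1}}

```text
t: 21.6
tool_pos: [0.3759, 0.2798, 0.0147]
orientation: [-3.139, 0.041, -0.005]
force: [-0.4, -0.7, 7.9]
opening: 0.0378
gripper_force: 25.1
```

Call:
{"name": "jog_arm", "arguments": {"rows": [[[0, 0, 0], [0, 0, 0]], [[0, 0, -0.1], [0, 0, 0]], [[0, 0, -0.25], [0, 0, 0]], [[0, 0, -0.4], [0, 0, 0]], [[0, 0, -0.55], [0, 0, 0]]]}}

```text
t: 22.1
tool_pos: [0.3743, 0.2789, 0.1245]
orientation: [-3.141, 0.041, -0.001]
force: [0.7, 0.3, -0.8]
opening: 0.0377
gripper_force: 25.0
```

Call:
{"name": "jog_arm", "arguments": {"rows": [[[0, 0, -0.12], [0, 0, 0]], [[0, 0, -0.24], [0, 0, 0]], [[0, 0, -0.36], [0, 0, 0]], [[0, 0, -0.48], [0, 0, 0]], [[0, 0, -0.586], [0, 0, 0]]]}}

```text
t: 22.6
tool_pos: [0.3745, 0.279, 0.242]
orientation: [-3.14, 0.041, -0.003]
force: [-0.5, -0.6, -1.4]
opening: 0.0376
gripper_force: 25.0
```

Call:
{"name": "jog_arm", "arguments": {"rows": [[[0.11, 0.08, 0], [0, 0, 0]], [[0.22, 0.16, 0], [0, 0, 0]], [[0.33, 0.24, 0], [0, 0, 0]], [[0.44, 0.32, 0], [0, 0, 0]], [[0.557, 0.389, 0], [0, 0, 0]]]}}

```text
t: 23.1
tool_pos: [0.4845, 0.1974, 0.2407]
orientation: [-3.141, 0.041, -0.002]
force: [0.1, -0.6, -0.0]
opening: 0.0378
gripper_force: 25.0
```

Call:
{"name": "jog_arm", "arguments": {"rows": [[[0.11, 0.08, 0], [0, 0, 0]], [[0.22, 0.16, 0], [0, 0, 0]], [[0.33, 0.24, 0], [0, 0, 0]], [[0.44, 0.32, 0], [0, 0, 0]], [[0.552, 0.391, 0], [0, 0, 0]]]}}

```text
t: 23.6
tool_pos: [0.5929, 0.1163, 0.2406]
orientation: [-3.141, 0.041, -0.001]
force: [-0.2, -0.5, -0.4]
opening: 0.0377
gripper_force: 25.0
```

Call:
{"name": "jog_arm", "arguments": {"rows": [[[0, 0, 0.1], [0, 0, 0]], [[0, 0, 0.2], [0, 0, 0]], [[0, 0, 0.3], [0, 0, 0]], [[0, 0, 0.38], [0, 0, 0]], [[0, 0, 0.4], [0, 0, 0]]]}}

```text
t: 24.1
tool_pos: [0.5907, 0.1171, 0.1577]
orientation: [3.141, -0.041, -0.005]
force: [-0.5, -1.4, -0.8]
opening: 0.0378
gripper_force: 25.0
```

Call:
{"name": "jog_arm", "arguments": {"rows": [[[0, 0, 0.01], [0, 0, 0]], [[0, 0, 0.02], [0, 0, 0]], [[0, 0, 0.028], [0, 0, 0]], [[0, 0, 0.028], [0, 0, 0]], [[0, 0, 0.028], [0, 0, 0]]]}}

```text
t: 24.6
tool_pos: [0.5924, 0.1173, 0.1549]
orientation: [-3.141, 0.041, -0.001]
force: [1.0, -1.2, 0.1]
opening: 0.0378
gripper_force: 25.0
```

Call:
{"name": "jog_arm", "arguments": {"rows": [[[0, 0, 0], [0, 0, 0]], [[0, 0, 0], [0, 0, 0]], [[0, 0, 0], [0, 0, 0]], [[0, 0, 0], [0, 0, 0]], [[0, 0, 0], [0, 0, 0]]], "hand": -0.12}}

```text
t: 25.1
tool_pos: [0.5921, 0.1172, 0.1543]
orientation: [-3.141, 0.041, -0.0]
force: [-0.5, -0.2, -0.2]
opening: 0.0523
gripper_force: 0.0
```

Call:
{"name": "jog_arm", "arguments": {"rows": [[[0, 0, -0.04], [0, 0, 0]], [[0, 0, -0.12], [0, 0, 0]], [[0, 0, -0.22], [0, 0, 0]], [[0, 0, -0.33], [0, 0, 0]], [[0, 0, -0.428], [0, 0, 0]]]}}

```text
t: 25.6
tool_pos: [0.5925, 0.1173, 0.2429]
orientation: [-3.141, 0.041, -0.004]
force: [0.2, -0.3, -0.8]
opening: 0.0521
gripper_force: 0.0
```

```bash
python3 chk.py A; python3 - <<'E'
from plant import robot
from plan import *
p=robot.read_state()["tool_pos"]; print(p)
legs([*p[:2],.24],[("A over",(.461,.392,.24))])
E
```

```text
A (381, np.float64(17.2), np.float64(23.9)) (373, np.float64(17.3), np.float64(23.8))
[0.59404535 0.11741378 0.24695077]
A over 2 x [-0.35, -0.678, 0.0] mm/row5: 31
end [0.4612 0.3922 0.24  ]
```

Call:
{"name": "jog_arm", "arguments": {"rows": [[[-0.07, -0.13, 0], [0, 0, 0]], [[-0.14, -0.27, 0], [0, 0, 0]], [[-0.21, -0.41, 0], [0, 0, 0]], [[-0.28, -0.55, 0], [0, 0, 0]], [[-0.35, -0.678, 0], [0, 0, 0]]], "hand": -0.4}}

```text
t: 26.15
tool_pos: [0.5251, 0.2558, 0.2407]
orientation: [-3.141, 0.04, -0.002]
force: [-0.1, 0.9, -0.1]
opening: 0.0649
gripper_force: 0.0
```

Call:
{"name": "jog_arm", "arguments": {"rows": [[[-0.07, -0.13, 0], [0, 0, 0]], [[-0.14, -0.27, 0], [0, 0, 0]], [[-0.21, -0.41, 0], [0, 0, 0]], [[-0.28, -0.55, 0], [0, 0, 0]], [[-0.35, -0.674, 0], [0, 0, 0]]]}}

```text
t: 26.65
tool_pos: [0.4585, 0.3926, 0.2407]
orientation: [-3.14, 0.04, -0.001]
force: [0.1, 0.4, -1.0]
opening: 0.0652
gripper_force: 0.0
```

Call:
{"name": "jog_arm", "arguments": {"rows": [[[0, 0, 0.1], [0, 0, 0]], [[0, 0, 0.2], [0, 0, 0]], [[0, 0, 0.3], [0, 0, 0]], [[0, 0, 0.4], [0, 0, 0]], [[0, 0, 0.5], [0, 0, 0]]]}}

```text
t: 27.15
tool_pos: [0.4593, 0.3914, 0.1399]
orientation: [-3.141, 0.04, -0.001]
force: [0.2, -0.1, 0.7]
opening: 0.0649
gripper_force: 0.0
```

Call:
{"name": "jog_arm", "arguments": {"rows": [[[0, 0, 0.13], [0, 0, 0]], [[0, 0, 0.26], [0, 0, 0]], [[0, 0, 0.39], [0, 0, 0]], [[0, 0, 0.52], [0, 0, 0]], [[0, 0, 0.636], [0, 0, 0]]]}}

```text
t: 27.65
tool_pos: [0.4592, 0.3912, 0.012]
orientation: [-3.141, 0.041, -0.0]
force: [-0.7, -0.3, 0.0]
opening: 0.0652
gripper_force: 0.0
```

Call:
{"name": "jog_arm", "arguments": {"rows": [[[0, 0, 0], [0, 0, 0]], [[0, 0, 0], [0, 0, 0]], [[0, 0, 0], [0, 0, 0]], [[0, 0, 0], [0, 0, 0]], [[0, 0, 0], [0, 0, 0]]], "hand": 1}}

```text
t: 28.15
tool_pos: [0.4604, 0.3921, 0.0148]
orientation: [-3.139, 0.041, -0.004]
force: [-1.3, 0.0, 6.2]
opening: 0.0378
gripper_force: 25.1
```

Call:
{"name": "jog_arm", "arguments": {"rows": [[[0, 0, 0], [0, 0, 0]], [[0, 0, -0.1], [0, 0, 0]], [[0, 0, -0.25], [0, 0, 0]], [[0, 0, -0.4], [0, 0, 0]], [[0, 0, -0.55], [0, 0, 0]]]}}

```text
t: 28.65
tool_pos: [0.459, 0.391, 0.1242]
orientation: [-3.141, 0.041, -0.0]
force: [0.7, 0.0, -0.7]
opening: 0.0379
gripper_force: 25.0
```

Call:
{"name": "jog_arm", "arguments": {"rows": [[[0, 0, -0.12], [0, 0, 0]], [[0, 0, -0.24], [0, 0, 0]], [[0, 0, -0.36], [0, 0, 0]], [[0, 0, -0.48], [0, 0, 0]], [[0, 0, -0.586], [0, 0, 0]]]}}

```text
t: 29.15
tool_pos: [0.4592, 0.3912, 0.2418]
orientation: [-3.14, 0.041, -0.002]
force: [-0.4, 0.7, -1.1]
opening: 0.0379
gripper_force: 25.0
```

```bash
python3 - <<'E'
from plan import *
legs([.461,.3915,.24],[("s",(*slot(0,-.077),.24))])
E
```

```text
s 2 x [0.442, 0.847, 0.0] mm/row5: 38
end [0.6289 0.0482 0.24  ]
```

Call:
{"name": "jog_arm", "arguments": {"rows": [[[0.08, 0.16, 0], [0, 0, 0]], [[0.17, 0.33, 0], [0, 0, 0]], [[0.26, 0.5, 0], [0, 0, 0]], [[0.35, 0.67, 0], [0, 0, 0]], [[0.445, 0.847, 0], [0, 0, 0]]]}}

```text
t: 29.65
tool_pos: [0.544, 0.2182, 0.2405]
orientation: [-3.141, 0.04, -0.001]
force: [1.1, 0.4, -0.3]
opening: 0.0379
gripper_force: 25.0
```

Call:
{"name": "jog_arm", "arguments": {"rows": [[[0.09, 0.18, 0], [0, 0, 0]], [[0.18, 0.35, 0], [0, 0, 0]], [[0.27, 0.52, 0], [0, 0, 0]], [[0.36, 0.69, 0], [0, 0, 0]], [[0.445, 0.847, 0], [0, 0, 0]]]}}

```text
t: 30.15
tool_pos: [0.6288, 0.0461, 0.2404]
orientation: [3.141, -0.041, 0.001]
force: [0.8, 0.1, -0.6]
opening: 0.0378
gripper_force: 25.0
```

Call:
{"name": "jog_arm", "arguments": {"rows": [[[0, 0, 0.1], [0, 0, 0]], [[0, 0, 0.2], [0, 0, 0]], [[0, 0, 0.3], [0, 0, 0]], [[0, 0, 0.38], [0, 0, 0]], [[0, 0, 0.4], [0, 0, 0]]]}}

```text
t: 30.65
tool_pos: [0.6268, 0.0479, 0.1574]
orientation: [3.141, -0.041, -0.006]
force: [-0.4, -0.1, -1.0]
opening: 0.038
gripper_force: 25.0
```

Call:
{"name": "jog_arm", "arguments": {"rows": [[[0, 0, 0.01], [0, 0, 0]], [[0, 0, 0.02], [0, 0, 0]], [[0, 0, 0.028], [0, 0, 0]], [[0, 0, 0.028], [0, 0, 0]], [[0, 0, 0.028], [0, 0, 0]]]}}

```text
t: 31.15
tool_pos: [0.6286, 0.0479, 0.1549]
orientation: [-3.141, 0.041, -0.002]
force: [0.5, 0.1, 1.1]
opening: 0.0378
gripper_force: 25.0
```

Call:
{"name": "jog_arm", "arguments": {"rows": [[[0, 0, 0], [0, 0, 0]], [[0, 0, 0], [0, 0, 0]], [[0, 0, 0], [0, 0, 0]], [[0, 0, 0], [0, 0, 0]], [[0, 0, 0], [0, 0, 0]]], "hand": -0.12}}

```text
t: 31.65
tool_pos: [0.6282, 0.0479, 0.1542]
orientation: [3.141, -0.041, -0.0]
force: [-0.2, -1.0, 0.5]
opening: 0.052
gripper_force: 0.0
```

Call:
{"name": "jog_arm", "arguments": {"rows": [[[0, 0, -0.04], [0, 0, 0]], [[0, 0, -0.12], [0, 0, 0]], [[0, 0, -0.22], [0, 0, 0]], [[0, 0, -0.33], [0, 0, 0]], [[0, 0, -0.5], [0, 0, 0]]]}}

```text
t: 32.15
tool_pos: [0.6275, 0.0479, 0.2549]
orientation: [3.141, -0.041, -0.003]
force: [-0.2, -0.3, 0.2]
opening: 0.0522
gripper_force: 0.0
```

```bash
python3 - <<'E'
from plant import robot
from plan import *
p=robot.read_state()["tool_pos"]; print(p)
legs([*p[:2],.255],[("handle over",(.6353,.2915,.255))])
E
```

```text
[0.62748101 0.04787071 0.25490549]
handle over 2 x [0.004, -0.609, 0.0] mm/row5: 24
end [0.6355 0.2913 0.255 ]
```

Call:
{"name": "jog_arm", "arguments": {"rows": [[[0, -0.12, 0], [0, 0, 0]], [[0, -0.24, 0], [0, 0, 0]], [[0, -0.36, 0], [0, 0, 0]], [[0, -0.48, 0], [0, 0, 0]], [[0.004, -0.609, 0], [0, 0, 0]]], "hand": 0.35}}

```text
t: 32.65
tool_pos: [0.6325, 0.1704, 0.2563]
orientation: [-3.141, 0.041, -0.003]
force: [0.4, 0.2, -0.2]
opening: 0.0304
gripper_force: 0.0
```

Call:
{"name": "jog_arm", "arguments": {"rows": [[[0, -0.12, 0], [0, 0, 0]], [[0, -0.24, 0], [0, 0, 0]], [[0, -0.36, 0], [0, 0, 0]], [[0, -0.48, 0], [0, 0, 0]], [[0.004, -0.609, 0], [0, 0, 0]]]}}

```text
t: 33.15
tool_pos: [0.6365, 0.2923, 0.2564]
orientation: [-3.141, 0.041, -0.003]
force: [-0.5, -0.1, 0.5]
opening: 0.0303
gripper_force: 0.0
```

```bash
python3 - <<'E'
from h import *
from plant import imaging,robot
c=imaging.read_camera("wrist"); s=imaging.read_camera("side"); pickle.dump((c,s),open("pics/d.pkl","wb"))
a=np.hstack([c["frame"],s["frame"][120:330,120:400].repeat(2,0).repeat(2,1)]); cv2.imwrite("pics/w4.png",cv2.resize(a[:,:,::-1],(800,300),interpolation=cv2.INTER_AREA))
print(robot.read_state()["tool_pos"],w2p(c,[.635,.2915,.165])/1.4,w2p(c,[.585,.293,.165])/1.4,w2p(c,[.685,.2915,.165])/1.4)
E
```

```text
[0.63579002 0.2946366  0.25574269] [198.78038445 152.60038809] [198.6991188  187.81795602] [197.63605741 113.38692025]
```

View pics/w4.png

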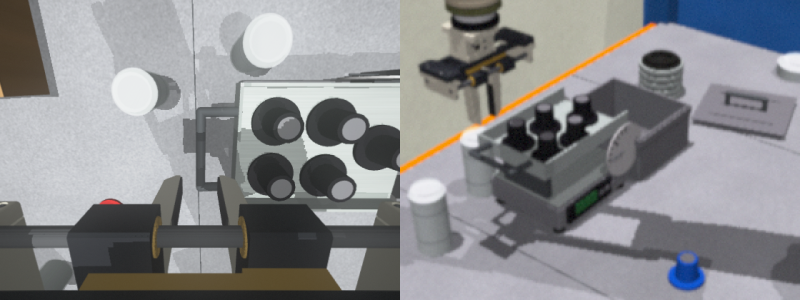

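The pan holds all five black plugs, standing, and its handle bar appears in the wrist view at x≈202, y 108–190. I'll shift about 4 mm toward the pan and descend.

Call:
{"name": "jog_arm", "arguments": {"rows": [[[0, 0.02, 0.1], [0, 0, 0]], [[0, 0.02, 0.22], [0, 0, 0]], [[0, 0.02, 0.34], [0, 0, 0]], [[0, 0.02, 0.45], [0, 0, 0]], [[0, 0.02, 0.545], [0, 0, 0]]]}}

```text
t: 33.75
tool_pos: [0.6362, 0.2864, 0.1452]
orientation: [3.141, -0.041, 0.0]
force: [0.1, -0.1, -0.1]
opening: 0.0302
gripper_force: 0.0
```

Call:
{"name": "jog_arm", "arguments": {"rows": [[[0, 0, 0], [0, 0, 0]], [[0, 0, 0], [0, 0, 0]], [[0, 0, 0], [0, 0, 0]], [[0, 0, 0], [0, 0, 0]], [[0, 0, 0], [0, 0, 0]]], "hand": 1, "squeeze": 15}}

```text
t: 34.25
tool_pos: [0.6359, 0.2906, 0.1479]
orientation: [-3.136, 0.038, -0.002]
force: [-2.8, 11.9, -1.8]
opening: 0.0116
gripper_force: 15.0
```

```bash
python3 - <<'E'
from plant import robot
import numpy as np
for i in range(3):
    s=robot.read_state(); print(s["tool_pos"].round(4),s["force"].round(2),s["wrist_torque"].round(2),s["opening"])
r=np.hypot(.263,.07);a0=np.arctan2(.07,.263)
for d in range(3,49,3):
    a=a0+np.radians(d); print(d,"dy %.3f dz %.3f"%((.263-r*np.cos(a))/.2,(r*np.sin(a)-.07)/.2))
E
```

```text
[0.6359 0.2906 0.1479] [-2.8  11.88 -1.84] [1.84 0.58 0.01] 0.011622954901746915
[0.6359 0.2906 0.1479] [-2.8  11.88 -1.84] [1.84 0.58 0.01] 0.011622954901746915
[0.6359 0.2906 0.1479] [-2.8  11.88 -1.84] [1.84 0.58 0.01] 0.011622954901746915
3 dy 0.020 dz 0.068
6 dy 0.044 dz 0.136
9 dy 0.071 dz 0.201
12 dy 0.102 dz 0.266
15 dy 0.135 dz 0.328
18 dy 0.173 dz 0.389
21 dy 0.213 dz 0.448
24 dy 0.256 dz 0.505
27 dy 0.302 dz 0.559
30 dy 0.351 dz 0.611
33 dy 0.403 dz 0.660
36 dy 0.457 dz 0.706
39 dy 0.513 dz 0.750
42 dy 0.572 dz 0.790
45 dy 0.633 dz 0.827
48 dy 0.695 dz 0.861
```

Call:
{"name": "jog_arm", "arguments": {"rows": [[[0, -0.01, 0], [0, 0, 0]], [[0, -0.02, 0], [0, 0, 0]], [[0, -0.02, 0], [0, 0, 0]], [[0, -0.02, 0], [0, 0, 0]], [[0, -0.02, 0], [0, 0, 0]]]}}

```text
t: 34.75
tool_pos: [0.6359, 0.2913, 0.1453]
orientation: [-3.141, 0.041, 0.001]
force: [-4.7, 2.2, -5.1]
opening: 0.0118
gripper_force: 15.0
```

Call:
{"name": "jog_arm", "arguments": {"rows": [[[0, 0.01, 0.0], [0, 0, 0]], [[0, 0.01, -0.034], [0, 0, 0]], [[0, 0.02, -0.068], [0, 0, 0]], [[0, 0.044, -0.136], [0, 0, 0]], [[0, 0.057, -0.169], [0, 0, 0]]]}}

```text
t: 35.25
tool_pos: [0.6356, 0.2793, 0.181]
orientation: [3.141, -0.041, -0.0]
force: [-6.5, 1.6, -4.7]
opening: 0.0113
gripper_force: 15.0
```

Call:
{"name": "jog_arm", "arguments": {"rows": [[[0, 0.014, -0.032], [0, 0, 0]], [[0, 0.029, -0.065], [0, 0, 0]], [[0, 0.045, -0.097], [0, 0, 0]], [[0, 0.061, -0.128], [0, 0, 0]], [[0, 0.078, -0.159], [0, 0, 0]]]}}

```text
t: 35.75
tool_pos: [0.6351, 0.2641, 0.2124]
orientation: [-3.141, 0.041, 0.0]
force: [-5.4, 1.7, -3.7]
opening: 0.0114
gripper_force: 15.0
```

```bash
python3 - <<'E'
from h import *
from plant import imaging
c=imaging.read_camera("side")
cv2.imwrite("pics/w5.png",cv2.resize(c["frame"][130:300,150:350,::-1],(600,510),interpolation=cv2.INTER_CUBIC))
E
```

```text
(no output)
```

View pics/w5.png

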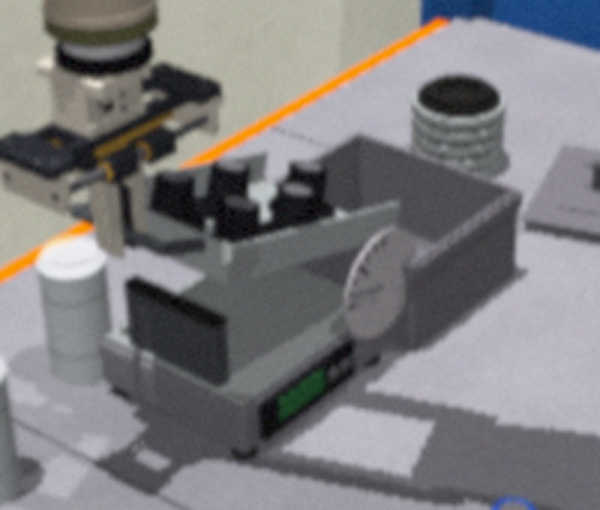

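The pan is tilting at about 15°, with the plugs at (165–310,160–230) still standing in it. Continuing to 45°.

Call:
{"name": "jog_arm", "arguments": {"rows": [[[0, 0.019, -0.031], [0, 0, 0]], [[0, 0.038, -0.061], [0, 0, 0]], [[0, 0.058, -0.091], [0, 0, 0]], [[0, 0.078, -0.12], [0, 0, 0]], [[0, 0.099, -0.149], [0, 0, 0]]]}}

```text
t: 36.3
tool_pos: [0.6347, 0.2444, 0.2426]
orientation: [-3.14, 0.04, -0.001]
force: [-5.1, 2.2, -3.6]
opening: 0.011
gripper_force: 15.0
```

Call:
{"name": "jog_arm", "arguments": {"rows": [[[0, 0.022, -0.028], [0, 0, 0]], [[0, 0.045, -0.055], [0, 0, 0]], [[0, 0.068, -0.082], [0, 0, 0]], [[0, 0.092, -0.108], [0, 0, 0]], [[0, 0.117, -0.134], [0, 0, 0]]]}}

```text
t: 36.8
tool_pos: [0.634, 0.2213, 0.2698]
orientation: [-3.14, 0.04, -0.001]
force: [-6.3, 4.0, -2.1]
opening: 0.0116
gripper_force: 15.0
```

Call:
{"name": "jog_arm", "arguments": {"rows": [[[0, 0.026, -0.025], [0, 0, 0]], [[0, 0.052, -0.049], [0, 0, 0]], [[0, 0.079, -0.073], [0, 0, 0]], [[0, 0.106, -0.095], [0, 0, 0]], [[0, 0.134, -0.117], [0, 0, 0]]]}}

```text
t: 37.3
tool_pos: [0.6333, 0.1949, 0.2939]
orientation: [-3.139, 0.039, -0.003]
force: [-7.8, 5.6, 2.7]
opening: 0.0115
gripper_force: 15.0
```

Call:
{"name": "jog_arm", "arguments": {"rows": [[[0, 0.028, -0.022], [0, 0, 0]], [[0, 0.057, -0.042], [0, 0, 0]], [[0, 0.087, -0.062], [0, 0, 0]], [[0, 0.117, -0.081], [0, 0, 0]], [[0, 0.148, -0.099], [0, 0, 0]]]}}

```text
t: 37.8
tool_pos: [0.6328, 0.165, 0.3144]
orientation: [-3.14, 0.04, -0.005]
force: [-6.6, 4.0, 2.8]
opening: 0.0113
gripper_force: 15.0
```

Call:
{"name": "jog_arm", "arguments": {"rows": [[[0, 0, 0], [0, 0, 0]], [[0, 0, 0], [0, 0, 0]], [[0, 0, 0], [0, 0, 0]], [[0, 0, 0], [0, 0, 0]], [[0, 0, 0], [0, 0, 0]]]}}

```text
t: 38.3
tool_pos: [0.6329, 0.1651, 0.3144]
orientation: [-3.14, 0.04, -0.005]
force: [-6.4, 2.9, 3.4]
opening: 0.0114
gripper_force: 15.0
```

Call:
{"name": "jog_arm", "arguments": {"rows": [[[0, 0, 0], [0, 0, 0]], [[0, 0, 0], [0, 0, 0]], [[0, 0, 0], [0, 0, 0]], [[0, 0, 0], [0, 0, 0]], [[0, 0, 0], [0, 0, 0]]]}}

```text
t: 38.8
tool_pos: [0.6329, 0.165, 0.3144]
orientation: [-3.14, 0.04, -0.005]
force: [-6.0, 5.4, 3.4]
opening: 0.0117
gripper_force: 15.0
```

```bash
python3 - <<'E'
from h import *
from plant import imaging
c=imaging.read_camera("side");t=imaging.read_camera("top")
a=np.hstack([c["frame"][110:300,150:350],t["frame"][90:280,190:390]])
cv2.imwrite("pics/w6.png",cv2.resize(a[:,:,::-1],(800,380),interpolation=cv2.INTER_CUBIC))
E
```

```text
(no output)
```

View pics/w6.png

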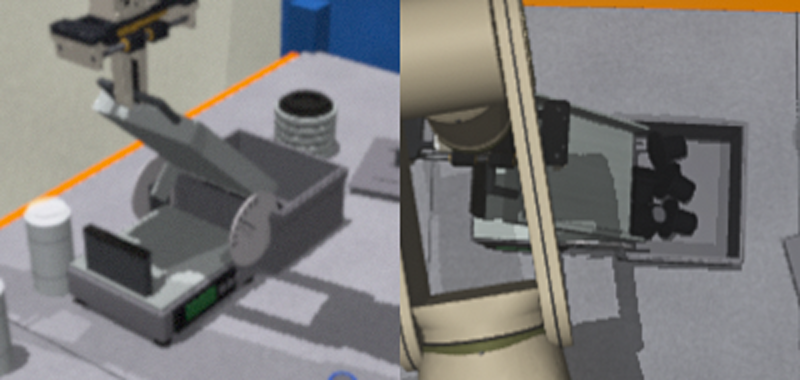

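Call:
{"name": "jog_arm", "arguments": {"rows": [[[0, 0, 0], [0, 0, 0]], [[0, 0, 0], [0, 0, 0]], [[0, 0, 0], [0, 0, 0]], [[0, 0, 0], [0, 0, 0]], [[0, 0, 0], [0, 0, 0]]]}}

```text
t: 39.4
tool_pos: [0.6329, 0.1651, 0.3144]
orientation: [-3.14, 0.04, -0.005]
force: [-6.1, 3.8, 3.1]
opening: 0.0113
gripper_force: 15.0
```

Call:
{"name": "jog_arm", "arguments": {"rows": [[[0, 0, 0], [0, 0, 0]], [[0, 0, 0], [0, 0, 0]], [[0, 0, 0], [0, 0, 0]], [[0, 0, 0], [0, 0, 0]], [[0, 0, 0], [0, 0, 0]]]}}

```text
t: 39.9
tool_pos: [0.6329, 0.1651, 0.3144]
orientation: [-3.14, 0.04, -0.005]
force: [-6.4, 3.9, 3.1]
opening: 0.0117
gripper_force: 15.0
```

```bash
python3 - <<'E'
from h import *
from plant import imaging
c=imaging.read_camera("side");t=imaging.read_camera("top")
pickle.dump((c,t),open("pics/tip.pkl","wb"))
a=np.hstack([cv2.resize(c["frame"][165:245,200:330],(520,400),interpolation=3)[:,:390],cv2.resize(t["frame"][145:225,296:376],(400,400),interpolation=3)])
cv2.imwrite("pics/w7.png",a[:,:,::-1])
E
```

```text
(no output)
```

View pics/w7.png

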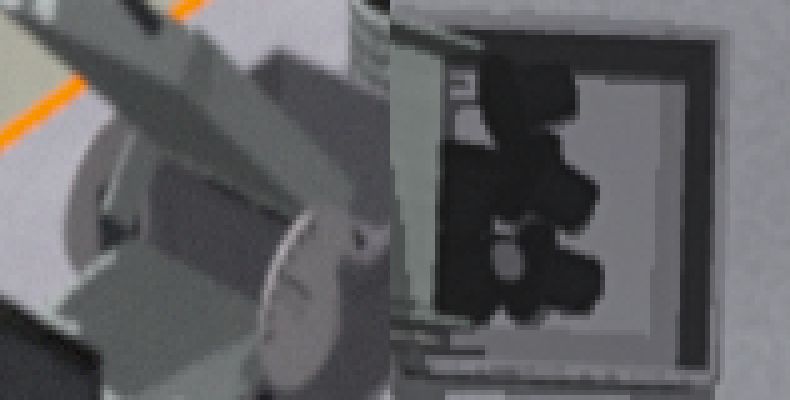

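The pan is empty. The plugs lie in the tote near the scale side, at crop (440–600,60–320), with the lip above them. Lowering the pan gently.

Call:
{"name": "jog_arm", "arguments": {"rows": [[[0, -0.031, 0.018], [0, 0, 0]], [[0, -0.061, 0.037], [0, 0, 0]], [[0, -0.091, 0.057], [0, 0, 0]], [[0, -0.12, 0.077], [0, 0, 0]], [[0, -0.148, 0.099], [0, 0, 0]]]}}

```text
t: 40.5
tool_pos: [0.6339, 0.1946, 0.294]
orientation: [-3.14, 0.04, -0.005]
force: [-6.1, 3.1, 1.2]
opening: 0.0116
gripper_force: 15.0
```

Call:
{"name": "jog_arm", "arguments": {"rows": [[[0, -0.028, 0.022], [0, 0, 0]], [[0, -0.055, 0.044], [0, 0, 0]], [[0, -0.082, 0.068], [0, 0, 0]], [[0, -0.108, 0.092], [0, 0, 0]], [[0, -0.134, 0.117], [0, 0, 0]]]}}

```text
t: 41.0
tool_pos: [0.6347, 0.221, 0.27]
orientation: [-3.141, 0.041, -0.004]
force: [-4.0, 1.5, -1.3]
opening: 0.0113
gripper_force: 15.0
```

Call:
{"name": "jog_arm", "arguments": {"rows": [[[0, -0.025, 0.026], [0, 0, 0]], [[0, -0.049, 0.052], [0, 0, 0]], [[0, -0.072, 0.079], [0, 0, 0]], [[0, -0.095, 0.106], [0, 0, 0]], [[0, -0.117, 0.134], [0, 0, 0]]]}}

```text
t: 41.5
tool_pos: [0.6354, 0.2449, 0.2419]
orientation: [-3.14, 0.041, -0.003]
force: [-3.5, 2.1, -0.2]
opening: 0.0114
gripper_force: 15.0
```

Call:
{"name": "jog_arm", "arguments": {"rows": [[[0, -0.021, 0.029], [0, 0, 0]], [[0, -0.041, 0.058], [0, 0, 0]], [[0, -0.061, 0.088], [0, 0, 0]], [[0, -0.08, 0.118], [0, 0, 0]], [[0, -0.099, 0.149], [0, 0, 0]]]}}

```text
t: 42.0
tool_pos: [0.6359, 0.2648, 0.2109]
orientation: [-3.141, 0.041, -0.002]
force: [-1.5, 4.3, -0.4]
opening: 0.0115
gripper_force: 15.0
```

Call:
{"name": "jog_arm", "arguments": {"rows": [[[0, -0.017, 0.031], [0, 0, 0]], [[0, -0.033, 0.062], [0, 0, 0]], [[0, -0.049, 0.094], [0, 0, 0]], [[0, -0.064, 0.127], [0, 0, 0]], [[0, -0.078, 0.159], [0, 0, 0]]]}}

```text
t: 42.5
tool_pos: [0.6363, 0.2802, 0.1786]
orientation: [-3.141, 0.041, -0.002]
force: [0.9, 4.2, -0.3]
opening: 0.0117
gripper_force: 15.0
```

Call:
{"name": "jog_arm", "arguments": {"rows": [[[0, -0.012, 0.03], [0, 0, 0]], [[0, -0.022, 0.06], [0, 0, 0]], [[0, -0.032, 0.09], [0, 0, 0]], [[0, -0.04, 0.115], [0, 0, 0]], [[0, -0.047, 0.135], [0, 0, 0]]]}}

```text
t: 43.0
tool_pos: [0.6366, 0.2894, 0.1515]
orientation: [-3.141, 0.041, -0.001]
force: [2.1, 4.1, -1.5]
opening: 0.0113
gripper_force: 15.0
```

Call:
{"name": "jog_arm", "arguments": {"rows": [[[0, -0.002, 0.008], [0, 0, 0]], [[0, -0.004, 0.016], [0, 0, 0]], [[0, -0.006, 0.024], [0, 0, 0]], [[0, -0.008, 0.03], [0, 0, 0]], [[0, -0.01, 0.034], [0, 0, 0]]]}}

```text
t: 43.5
tool_pos: [0.6366, 0.2913, 0.1448]
orientation: [3.141, -0.041, 0.001]
force: [3.0, 4.3, -2.0]
opening: 0.0114
gripper_force: 15.0
```

Call:
{"name": "jog_arm", "arguments": {"rows": [[[0, 0, 0.004], [0, 0, 0]], [[0, 0, 0.008], [0, 0, 0]], [[0, 0, 0.012], [0, 0, 0]], [[0, 0, 0.012], [0, 0, 0]], [[0, 0, 0.012], [0, 0, 0]]]}}

```text
t: 44.0
tool_pos: [0.6367, 0.2913, 0.1446]
orientation: [-3.141, 0.041, -0.003]
force: [-2.6, 2.6, 8.1]
opening: 0.0115
gripper_force: 15.0
```

Call:
{"name": "jog_arm", "arguments": {"rows": [[[0, 0, 0], [0, 0, 0]], [[0, 0, 0], [0, 0, 0]], [[0, 0, 0], [0, 0, 0]], [[0, 0, 0], [0, 0, 0]], [[0, 0, 0], [0, 0, 0]]], "hand": 0.35}}

```text
t: 44.5
tool_pos: [0.636, 0.291, 0.1424]
orientation: [3.141, -0.041, -0.001]
force: [0.4, -0.0, -0.6]
opening: 0.0303
gripper_force: 0.0
```

Call:
{"name": "jog_arm", "arguments": {"rows": [[[0, 0, -0.1], [0, 0, 0]], [[0, 0, -0.25], [0, 0, 0]], [[0, 0, -0.42], [0, 0, 0]], [[0, 0, -0.6], [0, 0, 0]], [[0, 0, -0.8], [0, 0, 0]]]}}

```text
t: 45.0
tool_pos: [0.6356, 0.2911, 0.3033]
orientation: [3.141, -0.041, -0.002]
force: [1.0, 0.3, 0.5]
opening: 0.0302
gripper_force: 0.0
```

```bash
python3 - <<'E'
from plant import robot
from plan import *
p=robot.read_state()["tool_pos"]; print(p)
legs([*p[:2],.302],[("cover over",(.483,-.385,.302))])
E
```

```text
[0.63564116 0.2910622  0.30328747]
cover over 4 x [-0.169, 0.85, 0.0] mm/row5: 35
end [ 0.4827 -0.3852  0.302 ]
```

Call:
{"name": "jog_arm", "arguments": {"rows": [[[-0.03, 0.16, 0], [0, 0, 0]], [[-0.06, 0.33, 0], [0, 0, 0]], [[-0.1, 0.5, 0], [0, 0, 0]], [[-0.135, 0.68, 0], [0, 0, 0]], [[-0.169, 0.85, 0], [0, 0, 0]]]}}

```text
t: 45.5
tool_pos: [0.5974, 0.1208, 0.3028]
orientation: [3.141, -0.041, 0.0]
force: [-0.0, 0.2, -0.7]
opening: 0.03
gripper_force: 0.0
```

Call:
{"name": "jog_arm", "arguments": {"rows": [[[-0.03, 0.17, 0], [0, 0, 0]], [[-0.06, 0.34, 0], [0, 0, 0]], [[-0.1, 0.51, 0], [0, 0, 0]], [[-0.135, 0.68, 0], [0, 0, 0]], [[-0.169, 0.85, 0], [0, 0, 0]]]}}

```text
t: 46.0
tool_pos: [0.5592, -0.0482, 0.303]
orientation: [3.141, -0.041, 0.0]
force: [0.2, -0.5, 0.3]
opening: 0.0301
gripper_force: 0.0
```

Call:
{"name": "jog_arm", "arguments": {"rows": [[[-0.03, 0.17, 0], [0, 0, 0]], [[-0.06, 0.34, 0], [0, 0, 0]], [[-0.1, 0.51, 0], [0, 0, 0]], [[-0.135, 0.68, 0], [0, 0, 0]], [[-0.169, 0.85, 0], [0, 0, 0]]]}}

```text
t: 46.5
tool_pos: [0.521, -0.2173, 0.3029]
orientation: [3.141, -0.041, 0.0]
force: [0.3, -0.2, -0.4]
opening: 0.03
gripper_force: 0.0
```

Call:
{"name": "jog_arm", "arguments": {"rows": [[[-0.03, 0.17, 0], [0, 0, -0.036]], [[-0.06, 0.34, 0], [0, 0, -0.072]], [[-0.1, 0.51, 0], [0, 0, -0.108]], [[-0.135, 0.68, 0], [0, 0, -0.144]], [[-0.169, 0.85, 0], [0, 0, -0.182]]]}}

```text
t: 47.0
tool_pos: [0.4828, -0.3864, 0.3029]
orientation: [3.114, 0.411, 0.0]
force: [0.6, -0.7, 0.3]
opening: 0.0305
gripper_force: 0.0
```

```bash
python3 - <<'E'
from h import *
from plant import imaging,robot
c=imaging.read_camera("wrist"); t=imaging.read_camera("top"); pickle.dump((c,t),open("pics/cov.pkl","wb"))
a=np.hstack([c["frame"][:300,80:480],t["frame"][125:275,200:400].repeat(2,0).repeat(2,1)]); cv2.imwrite("pics/w8.png",a[:,:,::-1])
s=robot.read_state();print(s["tool_pos"],s["orientation"])
for x in (-.045,0,.045): print(w2p(c,[.483+x*.966,-.385+x*.259,.047])-[80,0])
E
```

```text
[ 0.48153845 -0.38863008  0.30206212] [ 3.11507768e+00  4.03610467e-01 -2.28127951e-03]
[197.63164941 207.03639333]
[197.56505615 177.20135161]
[197.49392908 145.44118505]
```

View pics/w8.png

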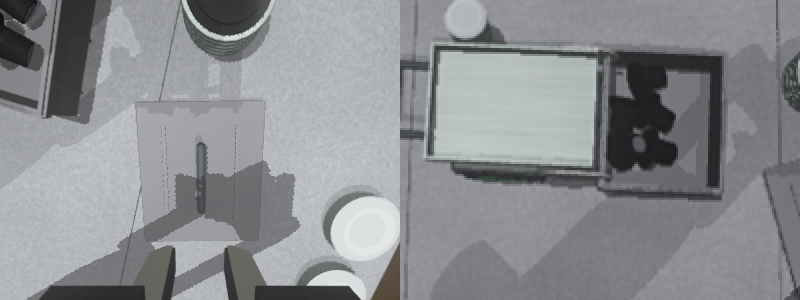

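The pan is level and empty, with all the plugs in the tote (right crop, (610–675,65–170)). The cover handle is at wrist crop (201,178), about as predicted. I'll grasp it and refine the tote rim from the top picture.

Call:
{"name": "jog_arm", "arguments": {"rows": [[[0, 0, 0.15], [0, 0, 0]], [[0, 0, 0.3], [0, 0, 0]], [[0, 0, 0.45], [0, 0, 0]], [[0, 0, 0.6], [0, 0, 0]], [[0, 0, 0.75], [0, 0, 0]]]}}

```text
t: 47.6
tool_pos: [0.4836, -0.3841, 0.1517]
orientation: [-3.115, -0.407, -0.0]
force: [-0.1, 0.3, 0.2]
opening: 0.0302
gripper_force: 0.0
```

Call:
{"name": "jog_arm", "arguments": {"rows": [[[0, 0, 0.14], [0, 0, 0]], [[0, 0, 0.28], [0, 0, 0]], [[0, 0, 0.42], [0, 0, 0]], [[0, 0, 0.55], [0, 0, 0]], [[0, 0, 0.615], [0, 0, 0]]]}}

```text
t: 48.1
tool_pos: [0.4823, -0.383, 0.027]
orientation: [-3.112, -0.407, 0.004]
force: [-1.6, 0.5, 0.2]
opening: 0.0302
gripper_force: 0.0
```

Call:
{"name": "jog_arm", "arguments": {"rows": [[[0, 0, 0], [0, 0, 0]], [[0, 0, 0], [0, 0, 0]], [[0, 0, 0], [0, 0, 0]], [[0, 0, 0], [0, 0, 0]], [[0, 0, 0], [0, 0, 0]]], "hand": 1, "squeeze": 40}}

```text
t: 48.6
tool_pos: [0.4846, -0.386, 0.0318]
orientation: [3.113, 0.407, 0.003]
force: [-0.2, -0.1, 5.0]
opening: 0.0107
gripper_force: 40.0
```

```bash
python3 - <<'E'
from h import *
c,t=pickle.load(open("pics/cov.pkl","rb"))
crop(t,292,142,80,88,6.8,"pics/w9.png")
E
```

```text
(no output)
```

View pics/w9.png

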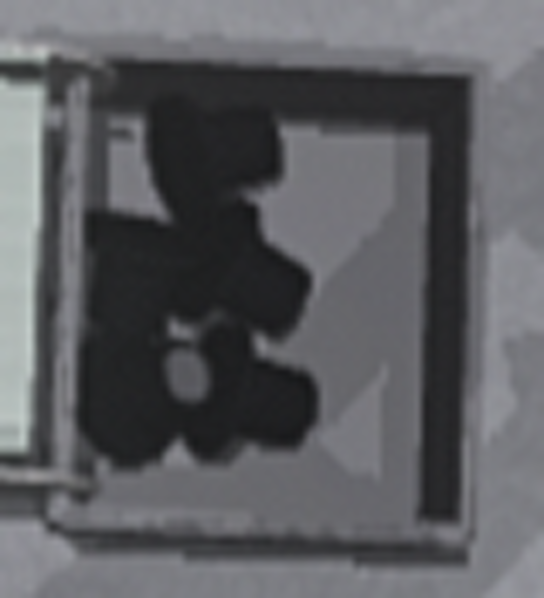

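The tote's outer rim corners are right-top (486,62), right-bottom (472,542) and bottom-left about (55,522). The inner right corners are (472,76) and (458,520).

```bash
python3 - <<'E'
from h import *
np.set_printoptions(precision=4,suppress=True)
c,t=pickle.load(open("pics/cov.pkl","rb"))
Q=lambda U,V,z=.105:p2w(t,(U+.5)/6.8-.5+292,(V+.5)/6.8-.5+142,z)[:2]
for a,b,d in [((486,62),(472,542),.09),((472,76),(458,520),.085)]:
    a,b=Q(*a),Q(*b); e=(a-b)/np.linalg.norm(a-b); n=np.array([-e[1],e[0]]); print(a,b,np.linalg.norm(a-b),np.degrees(np.arctan2(e[1],e[0])),"ctr",(a+b)/2+n*d)
a,b=Q(472,542),Q(55,522);e=b-a;print("bottom edge",a,b,np.linalg.norm(e),np.degrees(np.arctan2(-e[0],e[1])))
from plant import robot;s=robot.read_state();print(s["tool_pos"],Ro.from_rotvec(s["orientation"]).as_matrix()[:,0])
E
```

```text
[ 0.7295 -0.1924] [ 0.516  -0.1853] 0.21363482764850011 -1.9011620303133365 ctr [ 0.6257 -0.0989]
[ 0.723  -0.1861] [ 0.5255 -0.1792] 0.19764396399283182 -2.004255898358737 ctr [ 0.6272 -0.0977]
bottom edge [ 0.516  -0.1853] [ 0.5214 -0.0036] 0.18180371860989605 -1.6914675238124315
[ 0.4846 -0.386   0.0318] [0.9664 0.257  0.0018]
```

Call:
{"name": "jog_arm", "arguments": {"rows": [[[0, 0, -0.05], [0, 0, 0]], [[0, 0, -0.15], [0, 0, 0]], [[0, 0, -0.3], [0, 0, 0]], [[0, 0, -0.45], [0, 0, 0]], [[0, 0, -0.6], [0, 0, 0]]]}}

```text
t: 49.1
tool_pos: [0.4829, -0.3845, 0.151]
orientation: [-3.114, -0.407, 0.001]
force: [0.0, -0.5, -1.8]
opening: 0.0109
gripper_force: 40.0
```

Call:
{"name": "jog_arm", "arguments": {"rows": [[[0, 0, -0.12], [0, 0, 0.036]], [[0, 0, -0.24], [0, 0, 0.072]], [[0, 0, -0.36], [0, 0, 0.108]], [[0, 0, -0.46], [0, 0, 0.144]], [[0, 0, -0.56], [0, 0, 0.182]]]}}

```text
t: 49.6
tool_pos: [0.483, -0.3846, 0.263]
orientation: [-3.141, 0.045, 0.001]
force: [0.6, -0.4, -2.6]
opening: 0.011
gripper_force: 40.0
```

```bash
python3 - <<'E'
from h import *
from plant import robot;s=robot.read_state();print(s["tool_pos"],Ro.from_rotvec(s["orientation"]).as_matrix().round(3))
from plan import *
legs([*s["tool_pos"][:2],.26],[("t",(.6245,-.098,.26))])
E
```

```text
[ 0.48298003 -0.38459899  0.26299648] [[ 1.    -0.028 -0.   ]
 [-0.028 -1.     0.   ]
 [-0.    -0.    -1.   ]]
t 2 x [0.335, -0.726, 0.0] mm/row5: 32
end [ 0.6245 -0.0978  0.26  ]
```

Call:
{"name": "jog_arm", "arguments": {"rows": [[[0.06, -0.13, 0], [0, 0, 0]], [[0.13, -0.28, 0], [0, 0, 0]], [[0.2, -0.43, 0], [0, 0, 0]], [[0.27, -0.58, 0], [0, 0, 0]], [[0.338, -0.725, 0], [0, 0, 0.002]]]}}

```text
t: 50.1
tool_pos: [0.5547, -0.2402, 0.262]
orientation: [-3.141, 0.046, 0.001]
force: [-0.0, -0.2, -3.3]
opening: 0.011
gripper_force: 40.0
```

Call:
{"name": "jog_arm", "arguments": {"rows": [[[0.07, -0.15, 0], [0, 0, 0]], [[0.14, -0.3, 0], [0, 0, 0]], [[0.21, -0.45, 0], [0, 0, 0]], [[0.28, -0.6, 0], [0, 0, 0]], [[0.338, -0.725, 0], [0, 0, 0]]]}}

```text
t: 50.6
tool_pos: [0.6265, -0.0969, 0.2619]
orientation: [-3.141, 0.045, 0.001]
force: [-0.2, 0.3, -2.6]
opening: 0.0108
gripper_force: 40.0
```

Call:
{"name": "jog_arm", "arguments": {"rows": [[[0, 0, 0.12], [0, 0, 0]], [[0, 0, 0.24], [0, 0, 0]], [[0, 0, 0.36], [0, 0, 0]], [[0, 0, 0.47], [0, 0, 0]], [[0, 0, 0.53], [0, 0, 0]]]}}

```text
t: 51.1
tool_pos: [0.6249, -0.0983, 0.1533]
orientation: [-3.14, 0.045, 0.006]
force: [-0.5, 0.1, -2.2]
opening: 0.0109
gripper_force: 40.0
```

Call:
{"name": "jog_arm", "arguments": {"rows": [[[0, 0, 0], [0, 0, 0]], [[0, 0, 0], [0, 0, 0]], [[0, 0, 0], [0, 0, 0]], [[0, 0, 0], [0, 0, 0]], [[0, 0, 0], [0, 0, 0]]]}}

```text
t: 51.6
tool_pos: [0.6271, -0.0989, 0.157]
orientation: [3.141, -0.046, 0.003]
force: [-0.2, -0.2, -2.1]
opening: 0.0109
gripper_force: 40.0
```

Call:
{"name": "jog_arm", "arguments": {"rows": [[[0, 0, 0.02], [0, 0, 0]], [[0, 0, 0.04], [0, 0, 0]], [[0, 0, 0.06], [0, 0, 0]], [[0, 0, 0.08], [0, 0, 0]], [[0, 0, 0.085], [0, 0, 0]]]}}

```text
t: 52.1
tool_pos: [0.626, -0.0987, 0.1377]
orientation: [-3.141, 0.046, 0.002]
force: [0.2, 0.4, -2.2]
opening: 0.0109
gripper_force: 40.0
```

Call:
{"name": "jog_arm", "arguments": {"rows": [[[0, 0, 0.008], [0, 0, 0]], [[0, 0, 0.016], [0, 0, 0]], [[0, 0, 0.024], [0, 0, 0]], [[0, 0, 0.03], [0, 0, 0]], [[0, 0, 0.03], [0, 0, 0]]]}}

```text
t: 52.6
tool_pos: [0.6264, -0.0988, 0.1326]
orientation: [-3.141, 0.046, 0.0]
force: [-0.4, -0.1, -2.3]
opening: 0.011
gripper_force: 40.0
```

Call:
{"name": "jog_arm", "arguments": {"rows": [[[0, 0, 0.005], [0, 0, 0]], [[0, 0, 0.01], [0, 0, 0]], [[0, 0, 0.015], [0, 0, 0]], [[0, 0, 0.02], [0, 0, 0]], [[0, 0, 0.02], [0, 0, 0]]]}}

```text
t: 53.1
tool_pos: [0.6264, -0.0988, 0.1286]
orientation: [-3.141, 0.046, 0.001]
force: [-0.4, 0.1, -1.7]
opening: 0.0112
gripper_force: 40.0
```

Call:
{"name": "jog_arm", "arguments": {"rows": [[[0, 0, 0.006], [0, 0, 0]], [[0, 0, 0.012], [0, 0, 0]], [[0, 0, 0.018], [0, 0, 0]], [[0, 0, 0.02], [0, 0, 0]], [[0, 0, 0.02], [0, 0, 0]]]}}

```text
t: 53.6
tool_pos: [0.6265, -0.0987, 0.1249]
orientation: [-3.141, 0.046, 0.0]
force: [-0.7, -0.6, -1.4]
opening: 0.011
gripper_force: 40.0
```

Call:
{"name": "jog_arm", "arguments": {"rows": [[[0, 0, 0.006], [0, 0, 0]], [[0, 0, 0.012], [0, 0, 0]], [[0, 0, 0.018], [0, 0, 0]], [[0, 0, 0.02], [0, 0, 0]], [[0, 0, 0.02], [0, 0, 0]]]}}

```text
t: 54.1
tool_pos: [0.6267, -0.0988, 0.1247]
orientation: [3.141, -0.045, 0.002]
force: [-15.2, 3.2, 21.9]
opening: 0.0104
gripper_force: 40.0
```

The cover touches at the seated height (TCP 0.1247, as expected). Releasing it and pressing the plate with the fingertips.

Call:
{"name": "jog_arm", "arguments": {"rows": [[[0, 0, 0], [0, 0, 0]], [[0, 0, 0], [0, 0, 0]], [[0, 0, 0], [0, 0, 0]], [[0, 0, 0], [0, 0, 0]], [[0, 0, 0], [0, 0, 0]]], "hand": 0.35}}

```text
t: 54.6
tool_pos: [0.6264, -0.0988, 0.1204]
orientation: [-3.141, 0.046, 0.001]
force: [-0.2, -0.5, -0.0]
opening: 0.0299
gripper_force: 0.0
```

Call:
{"name": "jog_arm", "arguments": {"rows": [[[0, 0, 0.012], [0, 0, 0]], [[0, 0, 0.024], [0, 0, 0]], [[0, 0, 0.036], [0, 0, 0]], [[0, 0, 0.048], [0, 0, 0]], [[0, 0, 0.055], [0, 0, 0]]]}}

```text
t: 55.1
tool_pos: [0.6264, -0.0987, 0.1103]
orientation: [-3.141, 0.046, 0.0]
force: [-6.1, 1.0, 12.4]
opening: 0.0303
gripper_force: 6.3
```

Call:
{"name": "jog_arm", "arguments": {"rows": [[[0, 0, 0.005], [0, 0, 0]], [[0, 0, 0.01], [0, 0, 0]], [[0, 0, 0.015], [0, 0, 0]], [[0, 0, 0.02], [0, 0, 0]], [[0, 0, 0.02], [0, 0, 0]]]}}

```text
t: 55.6
tool_pos: [0.6265, -0.0988, 0.1102]
orientation: [3.141, -0.045, 0.001]
force: [-16.7, 2.8, 28.8]
opening: 0.0302
gripper_force: 14.6
```

Call:
{"name": "jog_arm", "arguments": {"rows": [[[0, 0, 0.003], [0, 0, 0]], [[0, 0, 0.004], [0, 0, 0]], [[0, 0, 0.004], [0, 0, 0]], [[0, 0, 0.004], [0, 0, 0]], [[0, 0, 0.004], [0, 0, 0]]]}}

```text
t: 56.1
tool_pos: [0.6266, -0.0988, 0.1102]
orientation: [3.141, -0.045, 0.001]
force: [-19.7, 4.3, 33.6]
opening: 0.0302
gripper_force: 16.9
```

Call:
{"name": "jog_arm", "arguments": {"rows": [[[0, 0, -0.03], [0, 0, 0]], [[0, 0, -0.1], [0, 0, 0]], [[0, 0, -0.25], [0, 0, 0]], [[0, 0, -0.45], [0, 0, 0]], [[0, 0, -0.65], [0, 0, 0]]]}}

```text
t: 56.6
tool_pos: [0.626, -0.0987, 0.2361]
orientation: [-3.141, 0.046, 0.002]
force: [1.1, -0.4, 0.7]
opening: 0.03
gripper_force: 0.0
```

Call:
{"name": "jog_arm", "arguments": {"rows": [[[-0.2, 0.2, -0.1], [0, 0, 0]], [[-0.35, 0.35, -0.2], [0, 0, 0]], [[-0.5, 0.5, -0.3], [0, 0, 0]], [[-0.6, 0.7, -0.3], [0, 0, 0]], [[-0.7, 0.8, -0.3], [0, 0, 0]]]}}

```text
t: 57.1
tool_pos: [0.4808, -0.2575, 0.297]
orientation: [3.139, -0.048, 0.003]
force: [-0.6, -0.2, -0.2]
opening: 0.0305
gripper_force: 0.0
```

Call:
{"name": "jog_arm", "arguments": {"rows": [[[-0.1, 0.2, 0], [0, 0, 0]], [[-0.2, 0.4, 0], [0, 0, 0]], [[-0.3, 0.6, 0], [0, 0, 0]], [[-0.3, 0.8, 0], [0, 0, 0]], [[-0.3, 0.9, 0], [0, 0, 0]]]}}

```text
t: 57.6
tool_pos: [0.4152, -0.4358, 0.2952]
orientation: [3.14, -0.05, -0.0]
force: [0.4, 1.3, 0.4]
opening: 0.0302
gripper_force: 0.0
```

```bash
python3 - <<'E'
from h import *
from plant import imaging
c=imaging.read_camera("side");t=imaging.read_camera("top")
a=np.hstack([cv2.resize(c["frame"][140:290,160:360],(400,300),interpolation=3),cv2.resize(t["frame"][125:275,190:390],(400,300),interpolation=3)])
cv2.imwrite("pics/w10.png",a[:,:,::-1])
E
```

```text
(no output)
```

View pics/w10.png

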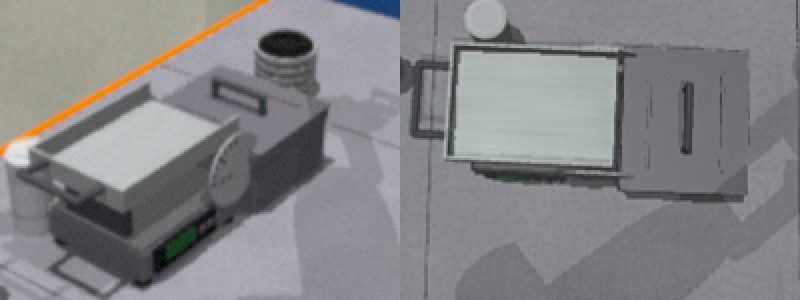

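The cover sits flat on the tote, with its handle at (688,117) in the top crop. The pan is level and empty, and the sleeves and discs have not moved.

```bash
python3 -c "
from plant import robot; print(robot.close_job())"
```

```text
the job is handed in; nothing more can be done
None
```

All five black plugs were set in the pan and tipped at 45° into the tote; the pan is back level, the cover is pressed flat on the rim (about 34 N), and the job was handed in at about 58 s of the 210 s allowed.

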